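# Refit the spindle of a tube rotator

## Robot

A 7-joint arm with a two-finger parallel gripper is mounted at the origin on a cart in front of the work surface, level with it; the furniture and walls round the work are solid. World frame = base frame: x ahead of the robot, y to its left, z up, the work surface at z = 0. Lengths are in mm, angles in rad, forces in N, time in s.
With the tool pointing down it reaches from about 425 to 1025 mm from the base axis. Payload 3.6 kg.
Tool frame: the origin (TCP) lies between the finger pads; the fingertips stand 25 mm ahead of it and the grasp point (between the pads) lies 6 mm ahead of it (robot.tip_reach is the distance from the TCP to the fingertips, in mm); z points along the fingers, x is the direction in which the jaws open and shut, and the axes are right-handed (so a half turn about z gives the same grasp; the last joint's range is limited). The gripper opens to 85 mm and grips with 20 to 120 N. Pads are 22 mm wide; open, the fingers measure 114 mm over their backs; the gripper's body (76 mm by 85 mm) begins 54 mm behind the grasp point. The pads swing forward as they close: fully open they stand 13 mm farther back than shut.
Start: joints at [-1.341, 0.591, 0.048, 1.609, -0.033, 0.943, -0.034], TCP at [230.669, 687.329, 256.302] pointing down, gripper open.
Joint ranges: [-2.69, 2.69], [-0.47, 2.24], [-1.27, 1.36], [0.19, 2.51], [-1.53, 4.68], [0.08, 2.07], [-3.09, 3.09]. Speed limits (rad/s): [2.57, 2.57, 3.14, 3.14, 3.14, 3.14, 3.14].

## Interface

Orientations are given as a 3x3 rotation matrix whose columns are the frame's x, y, z axes.
In Python, from rig import robot, vision, close_job gives the robot as it stands.
- The arm moves only by the tool send_rows, never from a script. Its argument "targets" is a list of rows, each an object of numbers: "dx", "dy", "dz": the shift along the tool's x, y, z in cm; "ax", "ay", "az": the turn, a rotation vector about the tool's x, y, z in rad; "jaw": the closure, from 0 (fully open) to 1 (shut). A call has 1 to 20 rows; each row shifts and turns the commanded pose from where the row before left it, along the tool's axes as they then stand; what a row does not reach is not made up. A row lasts 1/10 s, in which the tool goes at most 50 mm and 8.59 degrees, less where a joint would pass 70% of its speed; a pose out of reach is approached as far as the arm can. A call with a gripper value outside its range is refused whole. The fingers move at their own pace and stop on an object; "newtons" is the grip in N (left out, the last holds). Time passes only in rows, so rows that do not move let the fingers close. It gives the time, the measured TCP pose, the force and the opening at its end, in the units of the state.
- robot.get_state(): the state, without advancing time (a new reading comes with each control period).
- vision.snapshot(name): name is "scene" or "top" or "wrist"; returns the picture (480x640x3 uint8, red, green, blue); there is no depth.
- vision.calibration(name): a dict with "fx", "fy", "cx", "cy" (pixels), "R" (3x3) and "t" (3): a world point X has camera coordinates R X + t. Camera axes: x right, y down, z forward; pixel columns grow to the right and rows downward; lengths in mm; the calibration is good to about 2 mm. A picture is of the moment at which its call begins: read the wrist's pose just before it. calibration takes no time and is no camera call; for the wrist camera it gives the pose at the moment of the call.
- close_job(): hands the job in, once; it reports no verdict.
The state is a dict: "time_s": time; "joint_pos": joint angles; "qvel": joint speeds; "joint_efforts": joint torques, N m; "position": TCP position; "eef_rot": TCP orientation; "force": force on the tool from outside, world axes, zero at the start; "torque": the same for the moment, N m; "gripper_width": finger opening in mm.
Only numpy, scipy, OpenCV 4.12 (cv2) and the standard library are available. Lean on these libraries where they do the work, as an engineer would, in place of code of your own. Each camera call takes 0.05 s, during which the arm holds its last target.

## Task

Take the cleaned spindle out of its white cradle and refit it in the tube rotator's drive unit: thread it nose first through all three aligned bearing holes until its round shoulder sits against the face of the first block, then let go. The bearing bracket may be clamped anywhere along its cross slide, so feel for the hole with the nose and never force it, and leave the tape, the bottle and the timer where they stand.

Things in the scene. Friction and masses are not known exactly. Their poses are not given: they have to be found in the camera images.
- spindle_grip (a point): Centre of the spindle's square grip (black, 60 x 18 x 18 mm, flat sides), on the shaft's axis; x points along the shaft to the nose, z up as it lies. Ahead of the grip: a round steel shoulder 30 mm across and 6 mm thick, a shaft 12 mm across and 130 mm long, a blunt nose 4 mm long narrowing from 12 to 10 mm. Whole spindle 200 mm, about 0.1 kg.
- spindle_shoulder (a point): Centre of the round shoulder's face that looks to the nose, 36 mm ahead of the grip's centre; axes as the grip.
- spindle_nose (a point): Tip of the nose, 170 mm ahead of the grip's centre and 134 mm ahead of the shoulder's face; axes as the grip.
- cradle: White plastic cradle, fixed to the desk, base 150 x 60 x 8 mm; origin on the desk under the grip's centre, x as the spindle's. The spindle lies in it level, axis 60 mm above the desk, on a 12 mm wide post under the rear half of the grip and a V-rest 100 mm ahead. The grip's sides are free to be pinched from above; lift the spindle straight up.
- slide_zero (a point): On the drive unit: the cross slide's zero, in the plane of the first block's front face, 75 mm above the desk. x is level and points the way the spindle goes in; y to the left of that, z up. The bore axis is parallel to x, anywhere from 7 to 37 mm to the left (+y) of this point and within 1 mm of its height: the place differs each time, is NOT measured and must be felt. Home: shoulder's face at x = 0.
- rig: The rotator's drive unit, fixed; origin under its base plate, 60 mm beyond slide_zero in x and 22 mm left of it, axes the same. Three aluminium blocks (the first 76 mm wide with a flat front, the others 46; 16 thick, tops 22 mm above the axis) have 14.5 mm bores in line, starting 0, 65 and 118 mm beyond slide_zero along x, with brass bushes; a grey motor housing stands behind. Rigid: nothing gives. Over 25 N harms it.
- tape: Bystander: roll of brown tape lying flat, 93 mm across, 48 mm high; origin at the centre of its underside.
- bottle: Bystander: white screw-cap reagent bottle with a blue cap, 58 mm across, 123 mm high; origin at the centre of its underside.
- dial_timer: Bystander: white dial timer, 58 x 62 x 58 mm; origin at the centre of its underside.

How it is judged:
By the outcome, as a careful person would: the job done as asked, in the order asked, and still so for the second after the job is handed in, with the robot touching nothing.
It also fails if it takes over 67 s, if anything falls off the work surface, if the arm or the gripper's body presses on something with over 40 N, if the wrist force passes 120 N, or if a joint passes its speed limit or range.

## Working session

There is one attempt and no reset: what is moved stays moved. The work goes in short steps, Python scripts to look and compute and a tool call to move; the robot and the scene stay as the last step left them, time stands still between calls to the robot, and variables do not carry over. Pictures are saved under pics/ and viewed, and the job is handed in when it is done.

Besides the shell and the picture viewer there is one more tool, called after "Call:" as name([rows], argument=value, ...), one row to a line, values as JSON. send_rows: Moves the arm, as the interface text tells. Its arguments: {"type":"object","properties":{"targets":{"type":"array"},"newtons":{"type":"number"}},"required":["targets"]}

```bash
ls; mkdir -p pics; python3 - <<'E'
from rig import robot, vision
import cv2, numpy as np
s=robot.get_state(); print(s)
for n in("scene","top","wrist"):
    c=vision.calibration(n); print(n,c)
    im=vision.snapshot(n); cv2.imwrite(f"pics/{n}0.png",im[:,:,::-1])
E
```

```text
pics
{'time_s': 0.0, 'joint_pos': array([-1.34047673,  0.59215909,  0.04829009,  1.60984691, -0.03330083,
        0.94266014, -0.03374318]), 'qvel': array([ 0.00028351, -0.00162109, -0.00186364,  0.00098777,  0.00148351,
        0.00036421,  0.00060823]), 'joint_efforts': array([ 7.71155828e-04, -5.48689985e+01,  1.54708274e+00, -1.98123676e+01,
        9.35646531e-03,  8.82655790e-03, -3.74595160e-06]), 'position': array([230.42675516, 686.59117769, 255.10258099]), 'eef_rot': array([[ 3.18147266e-01,  9.48041114e-01, -6.02942612e-04],
       [ 9.48038599e-01, -3.18147813e-01, -2.18729580e-03],
       [-2.26547122e-03,  1.24269309e-04, -9.99997426e-01]]), 'force': array([-0.36919641, -0.88453236, -0.29712707]), 'torque': array([ 0.03070331, -0.03816739,  0.02263364]), 'gripper_width': 85.45238774294202}
scene {'fx': 600.7031185466503, 'fy': 600.7031185466503, 'cx': 328.4522453135279, 'cy': 242.84742203814037, 'R': array([[ 7.00238021e-01, -7.13909454e-01,  7.26468349e-05],
       [-2.98551542e-01, -2.92926683e-01, -9.08328649e-01],
       [ 6.48485690e-01,  6.36024567e-01, -4.18257169e-01]]), 't': array([-428.15464729,  272.5121025 ,  858.29095277])}
top {'fx': 434.8956439918711, 'fy': 434.8956439918711, 'cx': 317.82985698354236, 'cy': 248.25781592034755, 'R': array([[-0.00924368, -0.99986055,  0.01390799],
       [-0.99876488,  0.00855273, -0.04894461],
       [ 0.04881883, -0.01434324, -0.99870466]]), 't': array([ 15.39581633, 615.63165844, 896.88988568])}
wrist {'fx': 414.1363398367189, 'fy': 414.1363398367189, 'cx': 318.64492885680795, 'cy': 246.0008236885065, 'R': array([[ 0.3181437 ,  0.94803924, -0.00248722],
       [ 0.91588234, -0.30667281,  0.25905855],
       [ 0.24483491, -0.08469584, -0.96585842]]), 't': array([-723.21362847,  -34.03770061,  378.18230123])}
```

View pics/scene0.png

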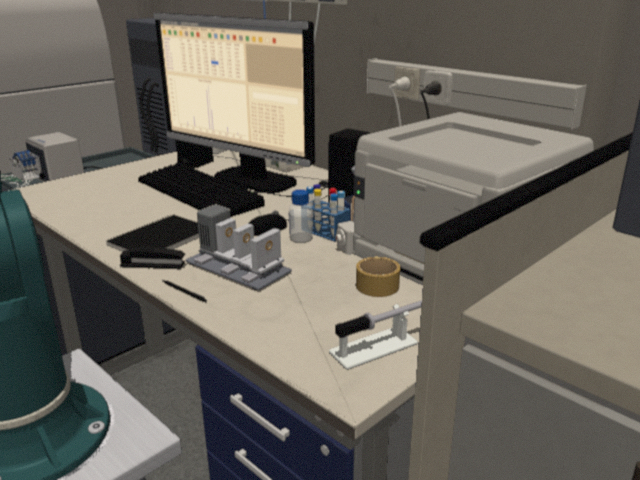

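View pics/top0.png

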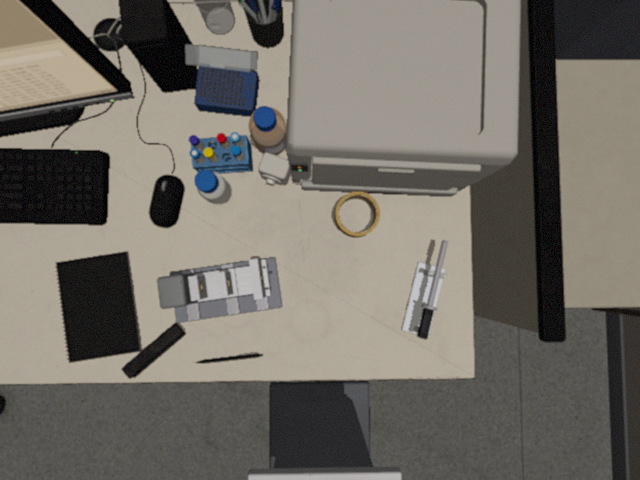

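View pics/wrist0.png

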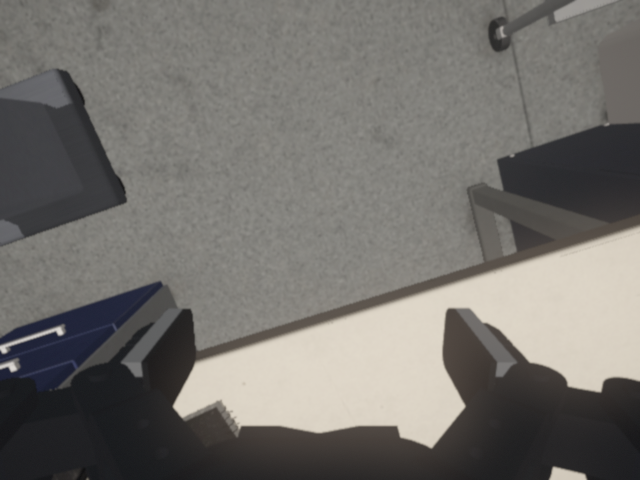

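```bash
python3 - <<'E'
import cv2
t=cv2.imread('pics/top0.png'); s=cv2.imread('pics/scene0.png')
def crop(im,x0,y0,w,h,k,n): cv2.imwrite(n,cv2.resize(im[y0:y0+h,x0:x0+w],None,fx=k,fy=k,interpolation=cv2.INTER_CUBIC))
crop(t,390,230,80,120,5,'pics/t_cr.png')
crop(t,150,250,140,80,5.5,'pics/t_rig.png')
crop(s,320,290,110,80,7,'pics/s_cr.png')
crop(s,180,200,120,90,6,'pics/s_rig.png')
E
```

```text
(no output)
```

View pics/t_cr.png

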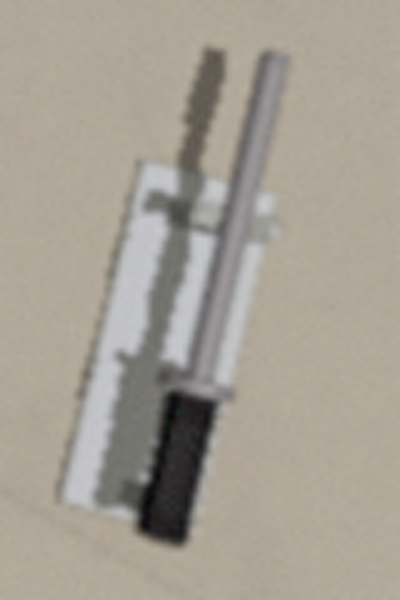

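View pics/t_rig.png

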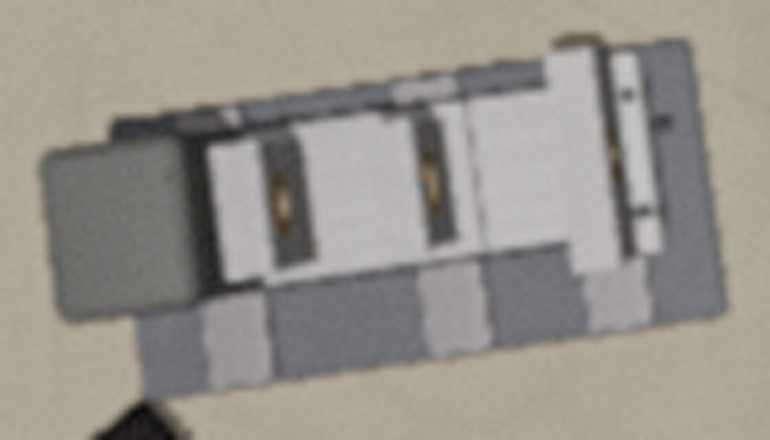

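View pics/s_cr.png

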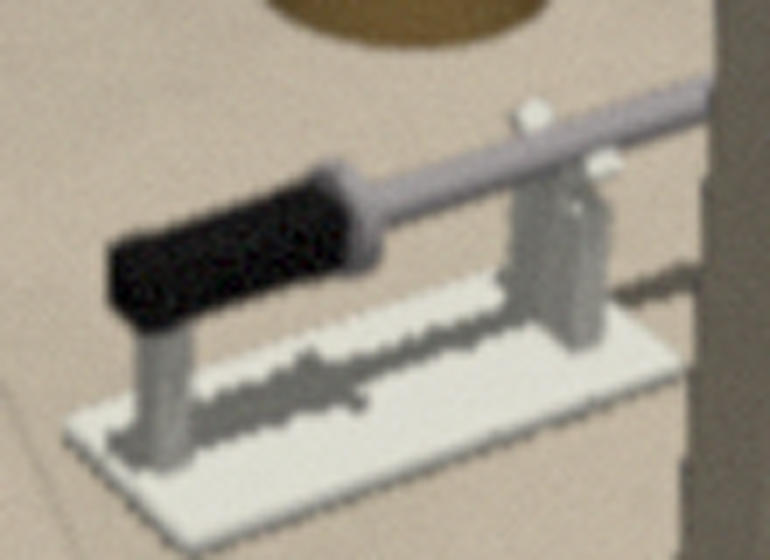

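View pics/s_rig.png

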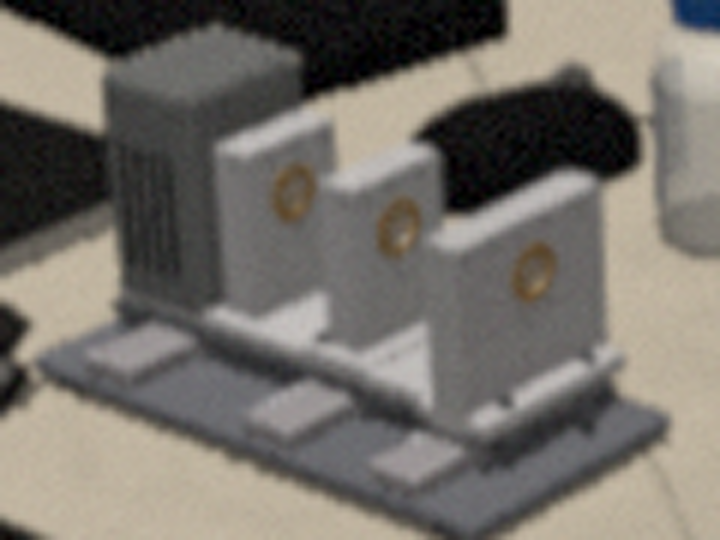

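```bash
cat > h.py <<'E'
import numpy as np, cv2
from rig import robot, vision
def ray(cal,u,v):
    d=cal['R'].T@np.array([(u-cal['cx'])/cal['fx'],(v-cal['cy'])/cal['fy'],1.]); c=-cal['R'].T@cal['t']; return c,d
def onz(cal,u,v,z):
    c,d=ray(cal,u,v); return c+d*(z-c[2])/d[2]
def proj(cal,X):
    p=cal['R']@np.asarray(X,float)+cal['t']; return np.array([cal['fx']*p[0]/p[2]+cal['cx'],cal['fy']*p[1]/p[2]+cal['cy']])
E
python3 - <<'E'
from h import *
T=vision.calibration('top'); S=vision.calibration('scene')
np.set_printoptions(precision=1,suppress=True)
t=lambda x,y,k,o,z:onz(T,x/k+o[0],y/k+o[1],z)
o=(390,230)
n=t(275,52,5,o,62);sh=t(200,388,5,o,62);r=t(163,538,5,o,65);
print('nose',n,'sh',sh,'rear',r,np.linalg.norm(n-r)); d=(n-r)[:2]; print(np.degrees(np.arctan2(d[1],d[0])), )
b=[t(x,y,5,o,8) for x,y in((62,500),(145,163),(275,195))]; print('base',b, np.degrees(np.arctan2(*(b[1]-b[0])[[1,0]])))
o=(150,250)
q=[t(x,y,5.5,o,97) for x,y in((547,50),(600,45),(628,265),(575,272))];print('block1',q)
print('front angle',np.degrees(np.arctan2(*(q[1]-q[2])[[1,0]])),np.linalg.norm(q[1]-q[2]))
b=[t(x,y,5.5,o,10) for x,y in((690,40),(727,315),(148,398))];print('base',b)
for i,j in((1,0),(1,2)): print(np.degrees(np.arctan2(*(b[j]-b[i])[[1,0]])),np.linalg.norm(b[j]-b[i]))
print('bush scene', onz(S,180+534/6,200+272/6,75),[onz(S,180+x/6,200+y/6,75) for x,y in((400,228),(294,192))])
E
```

```text
nose [ 627.  -243.7   62. ] sh [ 493.8 -210.7   62. ] rear [ 435.5 -194.    65. ] 197.88868030722895
-14.555752859722858
base [array([ 442.8, -166.1,    8. ]), array([ 583.9, -204. ,    8. ]), array([ 569.8, -258.9,    8. ])] -15.0301810767614
block1 [array([592.2, 141.3,  97. ]), array([593.8, 123. ,  97. ]), array([517.9, 113.6,  97. ]), array([515.7, 131.8,  97. ])]
front angle 7.082337173950892 76.43416864759656
base [array([597.8,  99.1,  10. ]), array([493. ,  85.6,  10. ]), array([464.1, 304.6,  10. ])]
7.390623201655585 105.61449245541799
97.5301734719885 220.94435059738868
bush scene [552.5 116.8  75. ] [array([543.2, 179.8,  75. ]), array([536.1, 232.9,  75. ])]
```

Call:
send_rows([
  {"dx": -2.2,"dy": 3.2},
  {"dx": -2.2,"dy": 3.2},
  {"dx": -2.2,"dy": 3.2},
  {"dx": -2.2,"dy": 3.2},
  {"dx": -2.2,"dy": 3.2},
  {"dx": -2.2,"dy": 3.2},
  {"dx": -2.2,"dy": 3.2},
  {"dx": -2.2,"dy": 3.2},
  {"dx": -2.2,"dy": 3.2},
  {"dx": -2.2,"dy": 3.2},
  {"dx": -2.2,"dy": 3.2},
  {"dx": -2.2,"dy": 3.2},
  {"dx": -2.2,"dy": 3.2},
  {"dx": -2.2,"dy": 3.2},
])

```text
invalid input
```

Call:
send_rows([
  {"dx": -2.2,"dy": 3.2,"dz": 0,"ax": 0,"ay": 0,"az": 0,"jaw": 0},
  {"dx": -2.2,"dy": 3.2,"dz": 0,"ax": 0,"ay": 0,"az": 0,"jaw": 0},
  {"dx": -2.2,"dy": 3.2,"dz": 0,"ax": 0,"ay": 0,"az": 0,"jaw": 0},
  {"dx": -2.2,"dy": 3.2,"dz": 0,"ax": 0,"ay": 0,"az": 0,"jaw": 0},
])

```text
time_s: 0.55
position: [324.7, 561.7, 255.9]
eef_rot: [[0.318, 0.948, -0.0], [0.948, -0.318, -0.001], [-0.001, 0.0, -1.0]]
force: [0.8, 0.3, 0.2]
gripper_width: 85.4
```

Call:
send_rows([
  {"dx": -2.2,"dy": 3.2,"dz": 0,"ax": 0,"ay": 0,"az": 0,"jaw": 0},
  {"dx": -2.2,"dy": 3.2,"dz": 0,"ax": 0,"ay": 0,"az": 0,"jaw": 0},
  {"dx": -2.2,"dy": 3.2,"dz": 0,"ax": 0,"ay": 0,"az": 0,"jaw": 0},
  {"dx": -2.2,"dy": 3.2,"dz": 0,"ax": 0,"ay": 0,"az": 0,"jaw": 0},
  {"dx": -2.2,"dy": 3.2,"dz": 0,"ax": 0,"ay": 0,"az": 0,"jaw": 0},
  {"dx": -2.2,"dy": 3.2,"dz": 0,"ax": 0,"ay": 0,"az": 0,"jaw": 0},
  {"dx": -2.2,"dy": 3.2,"dz": 0,"ax": 0,"ay": 0,"az": 0,"jaw": 0},
  {"dx": -2.2,"dy": 3.2,"dz": 0,"ax": 0,"ay": 0,"az": 0,"jaw": 0},
  {"dx": -2.2,"dy": 3.2,"dz": 0,"ax": 0,"ay": 0,"az": 0,"jaw": 0},
  {"dx": -2.2,"dy": 3.2,"dz": 0,"ax": 0,"ay": 0,"az": 0,"jaw": 0},
])

```text
time_s: 1.55
position: [558.0, 251.4, 256.1]
eef_rot: [[0.318, 0.948, -0.0], [0.948, -0.318, -0.0], [-0.0, -0.0, -1.0]]
force: [0.1, 0.3, -0.3]
gripper_width: 85.7
```

```bash
python3 - <<'E'
from h import *
print(robot.get_state()['joint_pos'].round(2))
cv2.imwrite('pics/w1.png',vision.snapshot('wrist')[:,:,::-1])
E
```

```text
[-0.56  0.45  0.09  1.88 -0.05  0.82  0.8 ]
```

View pics/w1.png

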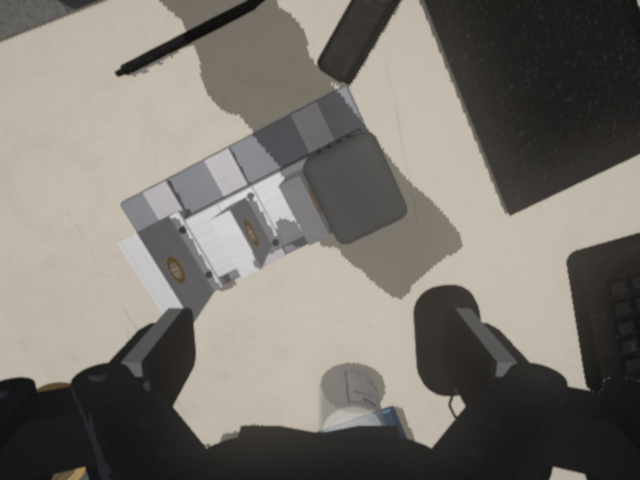

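Call:
send_rows([
  {"dx": -3.8,"dy": 0.45,"dz": 0,"ax": 0,"ay": 0,"az": 0,"jaw": 0},
  {"dx": -3.8,"dy": 0.45,"dz": 0,"ax": 0,"ay": 0,"az": 0,"jaw": 0},
  {"dx": -3.8,"dy": 0.45,"dz": 0,"ax": 0,"ay": 0,"az": 0,"jaw": 0},
  {"dx": -3.8,"dy": 0.45,"dz": 0,"ax": 0,"ay": 0,"az": 0,"jaw": 0},
  {"dx": -3.8,"dy": 0.45,"dz": 0,"ax": 0,"ay": 0,"az": 0,"jaw": 0},
  {"dx": -3.8,"dy": 0.45,"dz": 0,"ax": 0,"ay": 0,"az": 0,"jaw": 0},
  {"dx": -3.8,"dy": 0.45,"dz": 0,"ax": 0,"ay": 0,"az": 0,"jaw": 0},
  {"dx": -3.8,"dy": 0.45,"dz": 0,"ax": 0,"ay": 0,"az": 0,"jaw": 0},
  {"dx": -3.8,"dy": 0.45,"dz": 0,"ax": 0,"ay": 0,"az": 0,"jaw": 0},
  {"dx": -3.8,"dy": 0.45,"dz": 0,"ax": 0,"ay": 0,"az": 0,"jaw": 0},
  {"dx": -3.8,"dy": 0.45,"dz": 0,"ax": 0,"ay": 0,"az": 0,"jaw": 0},
  {"dx": -3.8,"dy": 0.45,"dz": 0,"ax": 0,"ay": 0,"az": 0,"jaw": 0},
])

```text
time_s: 2.8
position: [463.0, -197.9, 256.3]
eef_rot: [[0.318, 0.948, 0.0], [0.948, -0.318, 0.0], [0.0, -0.0, -1.0]]
force: [0.9, 0.7, -0.3]
gripper_width: 85.7
```

Call:
send_rows([
  {"dx": 0,"dy": 0,"dz": 0,"ax": 0,"ay": 0,"az": 0.14,"jaw": 0},
  {"dx": 0,"dy": 0,"dz": 0,"ax": 0,"ay": 0,"az": 0.14,"jaw": 0},
  {"dx": 0,"dy": 0,"dz": 0,"ax": 0,"ay": 0,"az": 0.14,"jaw": 0},
  {"dx": 0,"dy": 0,"dz": 0,"ax": 0,"ay": 0,"az": 0.14,"jaw": 0},
  {"dx": 0,"dy": 0,"dz": 0,"ax": 0,"ay": 0,"az": 0.14,"jaw": 0},
  {"dx": 0,"dy": 0,"dz": 0,"ax": 0,"ay": 0,"az": 0.14,"jaw": 0},
  {"dx": 0,"dy": 0,"dz": 0,"ax": 0,"ay": 0,"az": 0.14,"jaw": 0},
  {"dx": 0,"dy": 0,"dz": 0,"ax": 0,"ay": 0,"az": 0.14,"jaw": 0},
  {"dx": 0,"dy": 0,"dz": 0,"ax": 0,"ay": 0,"az": 0.14,"jaw": 0},
  {"dx": 0,"dy": 0,"dz": 0,"ax": 0,"ay": 0,"az": 0.14,"jaw": 0},
  {"dx": 0,"dy": 0,"dz": 0,"ax": 0,"ay": 0,"az": 0.14,"jaw": 0},
  {"dx": 0,"dy": 0,"dz": 0,"ax": 0,"ay": 0,"az": 0.14,"jaw": 0},
  {"dx": 0,"dy": 0,"dz": 0,"ax": 0,"ay": 0,"az": 0.14,"jaw": 0},
  {"dx": 0,"dy": 0,"dz": 0,"ax": 0,"ay": 0,"az": 0.14,"jaw": 0},
  {"dx": 0,"dy": 0,"dz": 0,"ax": 0,"ay": 0,"az": 0.14,"jaw": 0},
  {"dx": 0,"dy": 0,"dz": 0,"ax": 0,"ay": 0,"az": 0.14,"jaw": 0},
  {"dx": 0,"dy": 0,"dz": 0,"ax": 0,"ay": 0,"az": 0.14,"jaw": 0},
  {"dx": 0,"dy": 0,"dz": 0,"ax": 0,"ay": 0,"az": 0.14,"jaw": 0},
  {"dx": 0,"dy": 0,"dz": 0,"ax": 0,"ay": 0,"az": 0.14,"jaw": 0},
  {"dx": 0,"dy": 0,"dz": 0,"ax": 0,"ay": 0,"az": 0.14,"jaw": 0},
])

```text
time_s: 4.8
position: [463.5, -196.2, 256.2]
eef_rot: [[0.012, -1.0, -0.0], [-1.0, -0.012, 0.0], [-0.0, 0.0, -1.0]]
force: [-0.3, -0.7, 0.1]
gripper_width: 85.3
```

Call:
send_rows([
  {"dx": 0,"dy": 0,"dz": 0,"ax": 0,"ay": 0,"az": 0.14,"jaw": 0},
  {"dx": 0,"dy": 0,"dz": 0,"ax": 0,"ay": 0,"az": 0.14,"jaw": 0},
  {"dx": 0,"dy": 0,"dz": 0,"ax": 0,"ay": 0,"az": 0,"jaw": 0},
])

```text
time_s: 5.1
position: [463.5, -196.2, 255.9]
eef_rot: [[-0.259, -0.966, -0.001], [-0.966, 0.259, -0.001], [0.001, 0.001, -1.0]]
force: [-0.5, -0.1, -0.1]
gripper_width: 85.5
```

```bash
python3 - <<'E'
from h import *
print(robot.get_state()['joint_pos'].round(2)); print(vision.calibration('wrist'))
cv2.imwrite('pics/w2.png',vision.snapshot('wrist')[:,:,::-1])
E
```

```text
[-0.43  0.49  1.02  2.13 -0.58  0.83 -0.88]
{'fx': 414.1363398367189, 'fy': 414.1363398367189, 'cx': 318.64492885680795, 'cy': 246.0008236885065, 'R': array([[-0.25867672, -0.96596318,  0.00121682],
       [-0.93243884,  0.25002779,  0.26085227],
       [-0.25227793,  0.0663418 , -0.96537796]]), 't': array([-70.38572809, 447.73908187, 507.18114532])}
```

View pics/w2.png

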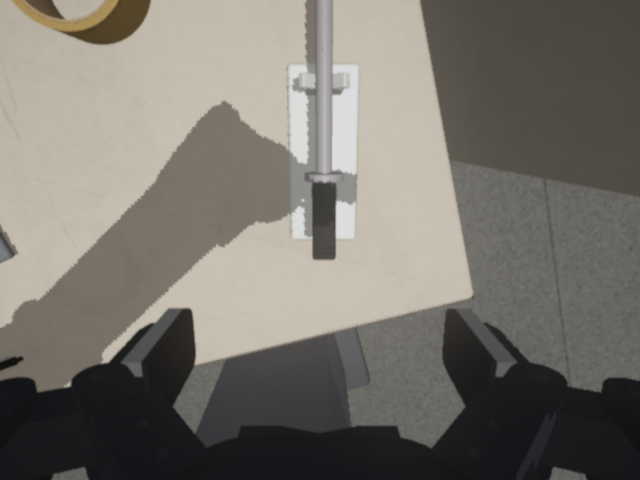

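```bash
python3 - <<'E'
import cv2
t=cv2.imread('pics/w2.png')
cv2.imwrite('pics/w2c.png',cv2.resize(t[160:270,270:380],None,fx=5,fy=5,interpolation=cv2.INTER_CUBIC))
cv2.imwrite('pics/w2d.png',cv2.resize(t[0:110,270:380],None,fx=5,fy=5,interpolation=cv2.INTER_CUBIC))
E
```

```text
(no output)
```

View pics/w2c.png

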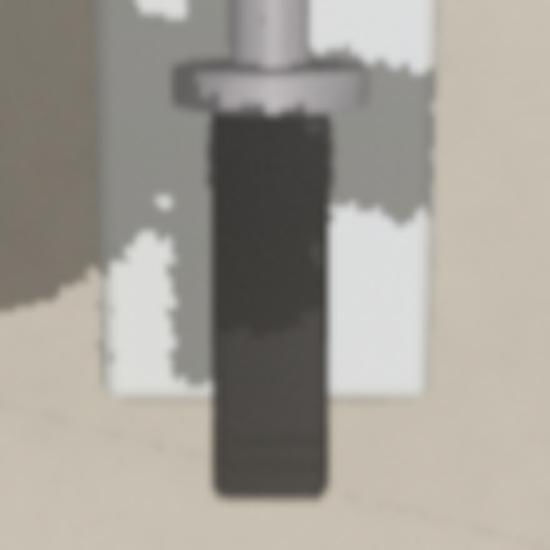

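View pics/w2d.png

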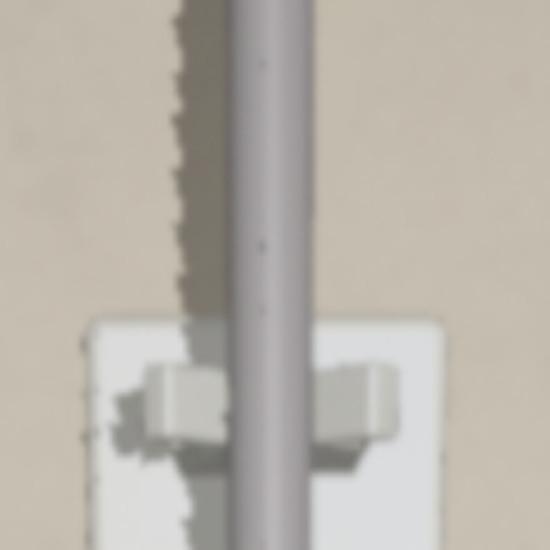

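```bash
python3 - <<'E'
from h import *
np.set_printoptions(precision=1,suppress=True)
W=vision.calibration('wrist')
print('cam',-W['R'].T@W['t'])
r=onz(W,270+270.5/5,160+494/5,69); f=onz(W,270+270/5,160+113/5,69); s=onz(W,270+270.5/5,0,62)
print(r,f,s,np.linalg.norm(f-r))
for a,b in((f,r),(s,r)): d=b-a;print(np.degrees(np.arctan2(-d[1],-d[0])))
d=np.array([np.cos(np.radians(-15)),np.sin(np.radians(-15)),0]);print(r+30*d)
st=robot.get_state();print(st['position'],np.degrees(np.arctan2(*st['eef_rot'][[1,0],0])))
E
```

```text
cam [ 527.2 -213.5  373. ]
[ 436.9 -194.2   69. ] [ 493.2 -208.9   69. ] [ 610.2 -239.6   62. ] 58.12190153808336
-14.576836653709956
-14.679566250326769
[ 465.9 -202.    69. ]
[ 463.5 -196.3  256. ] -104.8410864678771
```

Call:
send_rows([
  {"dx": 0.47,"dy": -0.26,"dz": 3,"ax": 0,"ay": 0,"az": 0,"jaw": 0.2},
  {"dx": 0,"dy": 0,"dz": 3.5,"ax": 0,"ay": 0,"az": 0,"jaw": 0.2},
  {"dx": 0,"dy": 0,"dz": 3.5,"ax": 0,"ay": 0,"az": 0,"jaw": 0.3},
  {"dx": 0,"dy": 0,"dz": 3.5,"ax": 0,"ay": 0,"az": 0,"jaw": 0.3},
  {"dx": 0,"dy": 0,"dz": 3,"ax": 0,"ay": 0,"az": 0,"jaw": 0.3},
  {"dx": 0,"dy": 0,"dz": 1.5,"ax": 0,"ay": 0,"az": 0,"jaw": 0.3},
  {"dx": 0,"dy": 0,"dz": 1,"ax": 0,"ay": 0,"az": 0,"jaw": 0.3},
  {"dx": 0,"dy": 0,"dz": 0,"ax": 0,"ay": 0,"az": 0,"jaw": 0.3},
])

```text
time_s: 5.95
position: [464.6, -201.7, 65.6]
eef_rot: [[-0.258, -0.966, -0.001], [-0.966, 0.258, 0.001], [-0.001, 0.001, -1.0]]
force: [0.2, 0.9, 0.7]
gripper_width: 59.6
```

```bash
python3 - <<'E'
from h import *
print(robot.get_state()['joint_pos'].round(2)); 
cv2.imwrite('pics/w3.png',vision.snapshot('wrist')[:,:,::-1])
E
```

```text
[-0.1   0.74  0.59  2.23 -0.99  0.46 -0.52]
```

View pics/w3.png

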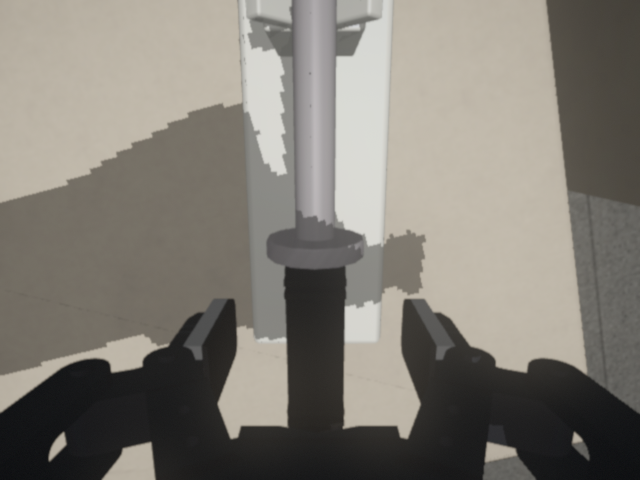

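Call:
send_rows([
  {"dx": 0,"dy": 0,"dz": 0,"ax": 0,"ay": 0,"az": 0,"jaw": 0.6},
  {"dx": 0,"dy": 0,"dz": 0,"ax": 0,"ay": 0,"az": 0,"jaw": 0.75},
  {"dx": 0,"dy": 0,"dz": 0,"ax": 0,"ay": 0,"az": 0,"jaw": 1},
  {"dx": 0,"dy": 0,"dz": 0,"ax": 0,"ay": 0,"az": 0,"jaw": 1},
  {"dx": 0,"dy": 0,"dz": 0,"ax": 0,"ay": 0,"az": 0,"jaw": 1},
  {"dx": 0,"dy": 0,"dz": 0,"ax": 0,"ay": 0,"az": 0,"jaw": 1},
], newtons=60)

```text
time_s: 6.6
position: [465.4, -201.9, 67.2]
eef_rot: [[-0.257, -0.966, 0.001], [-0.966, 0.257, -0.0], [-0.0, -0.001, -1.0]]
force: [-0.1, 0.4, 5.6]
gripper_width: 17.3
```

Call:
send_rows([
  {"dx": 0,"dy": 0,"dz": -0.5,"ax": 0,"ay": 0,"az": 0,"jaw": 1},
  {"dx": 0,"dy": 0,"dz": -1.5,"ax": 0,"ay": 0,"az": 0,"jaw": 1},
  {"dx": 0,"dy": 0,"dz": -2,"ax": 0,"ay": 0,"az": 0,"jaw": 1},
  {"dx": 0,"dy": 0,"dz": -3,"ax": 0,"ay": 0,"az": 0,"jaw": 1},
  {"dx": 0,"dy": 0,"dz": -3,"ax": 0,"ay": 0,"az": 0,"jaw": 1},
  {"dx": 0,"dy": 0,"dz": -3,"ax": 0,"ay": 0,"az": 0,"jaw": 1},
  {"dx": 0,"dy": 0,"dz": -2,"ax": 0,"ay": 0,"az": 0,"jaw": 1},
  {"dx": 0,"dy": 0,"dz": 0,"ax": 0,"ay": 0,"az": 0,"jaw": 1},
])

```text
time_s: 7.4
position: [465.9, -202.7, 218.8]
eef_rot: [[-0.259, -0.966, 0.005], [-0.966, 0.259, -0.002], [0.0, -0.005, -1.0]]
force: [0.2, -0.1, -0.9]
gripper_width: 17.3
```

```bash
python3 - <<'E'
from h import *
print(robot.get_state()['joint_pos'].round(2)); 
cv2.imwrite('pics/w4.png',vision.snapshot('wrist')[:,:,::-1])
cv2.imwrite('pics/s4.png',vision.snapshot('scene')[:,:,::-1])
E
```

```text
[-0.35  0.54  0.95  2.15 -0.66  0.76 -0.8 ]
```

View pics/w4.png

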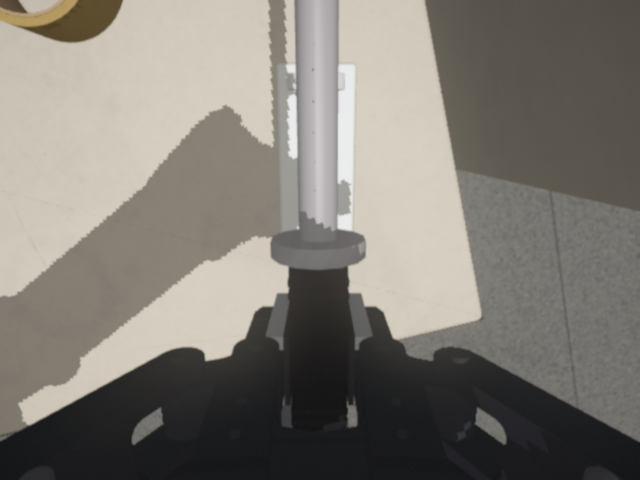

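View pics/s4.png

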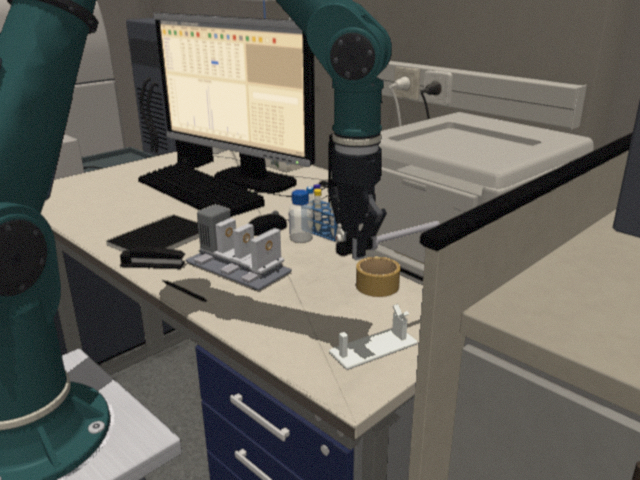

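Call:
send_rows([
  {"dx": 0,"dy": 0,"dz": 0,"ax": 0,"ay": 0,"az": -0.07,"jaw": 1},
  {"dx": 0,"dy": 0,"dz": 0,"ax": 0,"ay": 0,"az": -0.14,"jaw": 1},
  {"dx": 0,"dy": 0,"dz": 0,"ax": 0,"ay": 0,"az": -0.14,"jaw": 1},
  {"dx": 0,"dy": 0,"dz": 0,"ax": 0,"ay": 0,"az": -0.14,"jaw": 1},
  {"dx": 0,"dy": 0,"dz": 0,"ax": 0,"ay": 0,"az": -0.14,"jaw": 1},
  {"dx": 0,"dy": 0,"dz": 0,"ax": 0,"ay": 0,"az": -0.14,"jaw": 1},
  {"dx": 0,"dy": 0,"dz": 0,"ax": 0,"ay": 0,"az": -0.14,"jaw": 1},
  {"dx": 0,"dy": 0,"dz": 0,"ax": 0,"ay": 0,"az": -0.14,"jaw": 1},
  {"dx": 0,"dy": 0,"dz": 0,"ax": 0,"ay": 0,"az": -0.14,"jaw": 1},
  {"dx": 0,"dy": 0,"dz": 0,"ax": 0,"ay": 0,"az": -0.14,"jaw": 1},
  {"dx": 0,"dy": 0,"dz": 0,"ax": 0,"ay": 0,"az": -0.14,"jaw": 1},
  {"dx": 0,"dy": 0,"dz": 0,"ax": 0,"ay": 0,"az": -0.14,"jaw": 1},
  {"dx": 0,"dy": 0,"dz": 0,"ax": 0,"ay": 0,"az": -0.14,"jaw": 1},
  {"dx": 0,"dy": 0,"dz": 0,"ax": 0,"ay": 0,"az": -0.14,"jaw": 1},
  {"dx": 0,"dy": 0,"dz": 0,"ax": 0,"ay": 0,"az": -0.07,"jaw": 1},
  {"dx": 0,"dy": 0,"dz": 0,"ax": 0,"ay": 0,"az": 0,"jaw": 1},
])

```text
time_s: 9.1
position: [463.8, -201.5, 215.1]
eef_rot: [[0.992, 0.126, -0.002], [0.126, -0.992, 0.001], [-0.002, -0.002, -1.0]]
force: [-0.2, -0.2, -0.9]
gripper_width: 17.0
```

```bash
python3 - <<'E'
from h import *
np.set_printoptions(precision=4,suppress=True)
s=robot.get_state();print(s['joint_pos'].round(2),s['position'],s['eef_rot']); 
d=np.array([np.cos(np.radians(97.4)),np.sin(np.radians(97.4)),0]);bore=np.array([553.5,117,75])
g=bore-d*(170+30)+[0,0,80+7-75+75]; g[2]=75+75+7
print('target',g,'tool delta cm',s['eef_rot'].T@(g-s['position'])/10)
E
```

```text
[ 0.04  0.4   0.37  2.14 -0.24  0.64  0.7 ] [ 463.7656 -201.5182  215.056 ] [[ 0.992   0.1261 -0.0024]
 [ 0.1261 -0.992   0.0015]
 [-0.0022 -0.0018 -1.    ]]
target [579.2591 -81.3342 157.    ] tool delta cm [ 12.9856 -10.4557   5.7954]
```

Call:
send_rows([
  {"dx": 1.5,"dy": -1.0,"dz": 0.4,"ax": 0,"ay": 0,"az": 0,"jaw": 1},
  {"dx": 2.5,"dy": -2.0,"dz": 1,"ax": 0,"ay": 0,"az": 0,"jaw": 1},
  {"dx": 2.5,"dy": -2.0,"dz": 1,"ax": 0,"ay": 0,"az": 0,"jaw": 1},
  {"dx": 2.5,"dy": -2.0,"dz": 1.2,"ax": 0,"ay": 0,"az": 0,"jaw": 1},
  {"dx": 2.5,"dy": -2.0,"dz": 1.2,"ax": 0,"ay": 0,"az": 0,"jaw": 1},
  {"dx": 1.5,"dy": -1.5,"dz": 1,"ax": 0,"ay": 0,"az": 0,"jaw": 1},
  {"dx": 0,"dy": 0,"dz": 0,"ax": 0,"ay": 0,"az": 0,"jaw": 1},
  {"dx": 0,"dy": 0,"dz": 0,"ax": 0,"ay": 0,"az": 0,"jaw": 1},
])

```text
time_s: 9.9
position: [579.9, -80.9, 157.5]
eef_rot: [[0.992, 0.127, -0.002], [0.127, -0.992, -0.0], [-0.002, 0.0, -1.0]]
force: [-0.7, -0.5, -0.5]
gripper_width: 17.2
```

```bash
cat > look.py <<'E'
from h import *
import sys
n=sys.argv[1]; np.set_printoptions(precision=4,suppress=True)
s=robot.get_state();print(s['joint_pos'].round(2),s['position'],s['eef_rot'],s['force'],s['torque'],s['time_s'])
W=vision.calibration('wrist'); np.savez('pics/%s_cal.npz'%n,**W,pos=s['position'],rot=s['eef_rot'])
for c in sys.argv[2]:
    nm={'w':'wrist','s':'scene','t':'top'}[c]
    cv2.imwrite(f'pics/{n}_{c}.png',vision.snapshot(nm)[:,:,::-1])
E
python3 look.py a wst
```

```text
[-0.17  0.57  0.33  2.01 -0.31  0.61  0.49] [579.8752 -80.8888 157.532 ] [[ 0.9919  0.1273 -0.002 ]
 [ 0.1273 -0.9919 -0.0004]
 [-0.002   0.0002 -1.    ]] [-0.7165 -0.496  -0.5045] [-0.0242  0.0343  0.0016] 9.9
```

View pics/a_w.png

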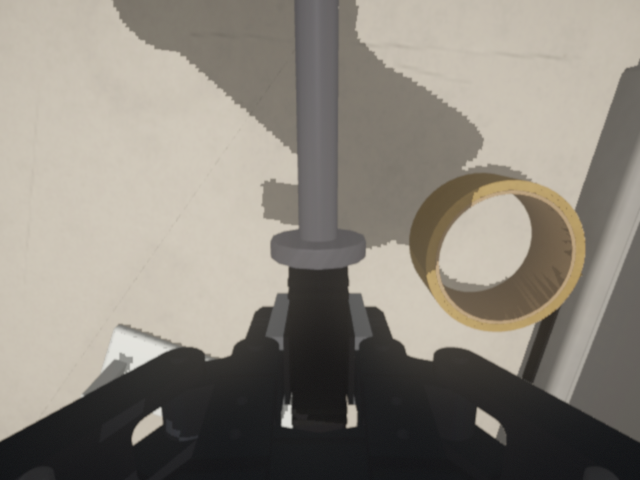

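View pics/a_s.png

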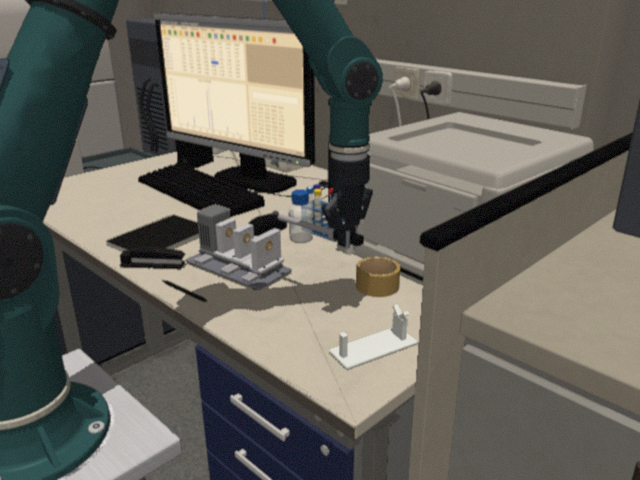

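View pics/a_t.png

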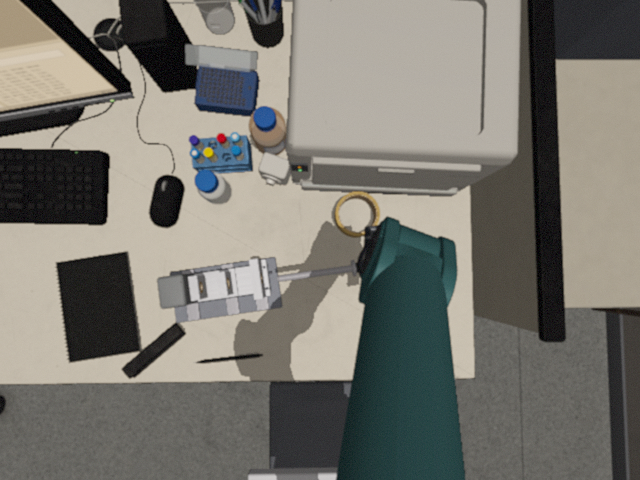

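Call:
send_rows([
  {"dx": 0,"dy": 0,"dz": 1,"ax": 0,"ay": 0,"az": 0,"jaw": 1},
  {"dx": 0,"dy": 0,"dz": 2,"ax": 0,"ay": 0,"az": 0,"jaw": 1},
  {"dx": 0,"dy": 0,"dz": 2,"ax": 0,"ay": 0,"az": 0,"jaw": 1},
  {"dx": 0,"dy": 0,"dz": 1.5,"ax": 0,"ay": 0,"az": 0,"jaw": 1},
  {"dx": 0,"dy": 0,"dz": 1,"ax": 0,"ay": 0,"az": 0,"jaw": 1},
  {"dx": 0,"dy": 0,"dz": 0,"ax": 0,"ay": 0,"az": 0,"jaw": 1},
  {"dx": 0,"dy": 0,"dz": 0,"ax": 0,"ay": 0,"az": 0,"jaw": 1},
])

```text
time_s: 10.75
position: [580.7, -81.6, 83.4]
eef_rot: [[0.992, 0.126, 0.0], [0.126, -0.992, -0.0], [0.0, 0.0, -1.0]]
force: [0.2, 0.1, -1.4]
gripper_width: 16.8
```

```bash
python3 look.py b wst; python3 - <<'E'
import cv2
t=cv2.imread('pics/b_t.png'); s=cv2.imread('pics/b_s.png')
def crop(im,x0,y0,w,h,k,n): cv2.imwrite(n,cv2.resize(im[y0:y0+h,x0:x0+w],None,fx=k,fy=k,interpolation=cv2.INTER_CUBIC))
crop(t,230,240,150,75,5,'pics/b_tc.png')
crop(s,190,205,190,100,4,'pics/b_sc.png')
E
```

```text
[-0.12  0.68  0.25  2.04 -0.36  0.46  0.54] [580.6633 -81.5998  83.4436] [[ 0.992   0.1262  0.0003]
 [ 0.1262 -0.992  -0.0001]
 [ 0.0003  0.0002 -1.    ]] [ 0.2329  0.0686 -1.3637] [-0.0246 -0.0091 -0.0133] 10.75
```

View pics/b_tc.png

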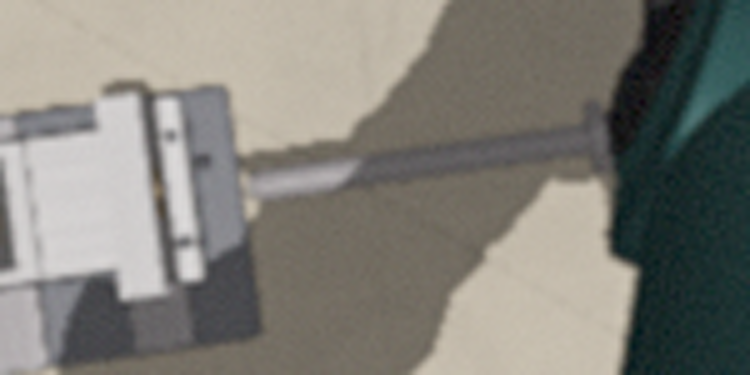

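View pics/b_sc.png

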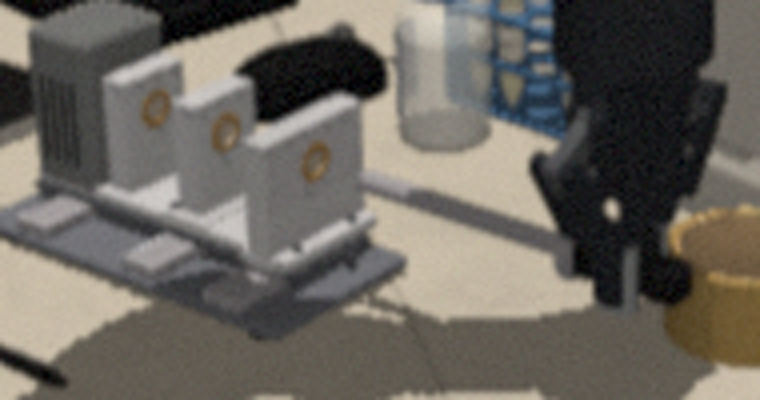

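View pics/b_w.png

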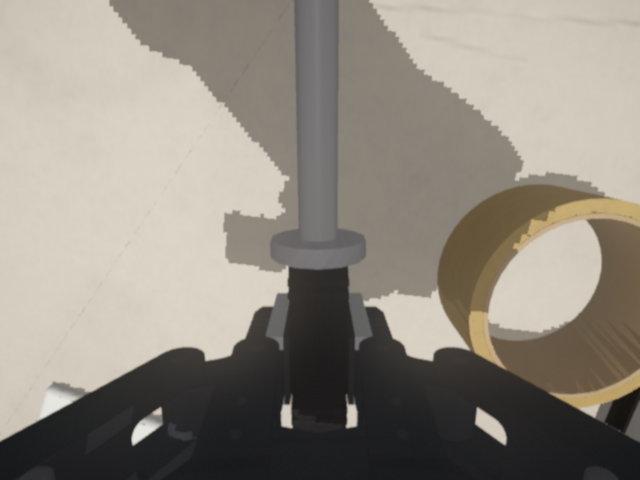

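```bash
python3 - <<'E'
from h import *
np.set_printoptions(precision=2,suppress=True)
T=vision.calibration('top'); S=vision.calibration('scene')
z=np.load('pics/b_cal.npz'); p=z['pos'];R=z['rot']
print('camT',-T['R'].T@T['t'])
for off in (6,7,8):
  ax=p+R@[0,0,off]; d=-R[:,1]
  n=ax+170*d; sh=ax+33*d
  print(off,'nose',n,'topcrop',(proj(T,n)-[230,240])*5,'sh',(proj(T,sh)-[230,240])*5,'scene crop n',(proj(S,n)-[190,205])*4,'sh',(proj(S,ax+36*d)-[190,205])*4)
t=lambda x,y,z:onz(T,x/5+230,y/5+240,z)
a=t(255,184,77);b=t(590,138,77);print('shaft meas',a,b,np.degrees(np.arctan2(*(a-b)[[1,0]])))
for zz in(80,82,85): print('bush top',zz,t(157,190,zz))
print('face',t(139,88,97),t(165,295,97), t(150,92,97))
print('scene bush',onz(S,269,245.25,75))
E
```

```text
camT [571.23  22.99 925.65]
6 nose [559.21  87.04  77.41] topcrop [244.43 180.32] sh [592.94 132.62] scene crop n [363.14 170.22] sh [570.3  240.93]
7 nose [559.21  87.04  76.41] topcrop [244.62 180.28] sh [592.72 132.64] scene crop n [363.21 171.96] sh [570.3  242.77]
8 nose [559.21  87.04  75.41] topcrop [244.82 180.24] sh [592.5  132.66] scene crop n [363.27 173.71] sh [570.29 244.6 ]
shaft meas [557.74  82.97  77.  ] [574.42 -47.73  77.  ] 97.27312226394311
bush top 80 [555.82 120.69  80.  ]
bush top 82 [555.86 120.46  82.  ]
bush top 85 [555.92 120.11  85.  ]
face [594.92 125.45  97.  ] [516.42 115.82  97.  ] [593.36 121.28  97.  ]
scene bush [552.79 117.14  75.  ]
```

```bash
python3 - <<'E'
import cv2
s=cv2.imread('pics/b_s.png')
def crop(im,x0,y0,w,h,k,n): cv2.imwrite(n,cv2.resize(im[y0:y0+h,x0:x0+w],None,fx=k,fy=k,interpolation=cv2.INTER_CUBIC))
crop(s,250,220,80,60,10,'pics/b_sd.png')
E
```

```text
(no output)
```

View pics/b_sd.png

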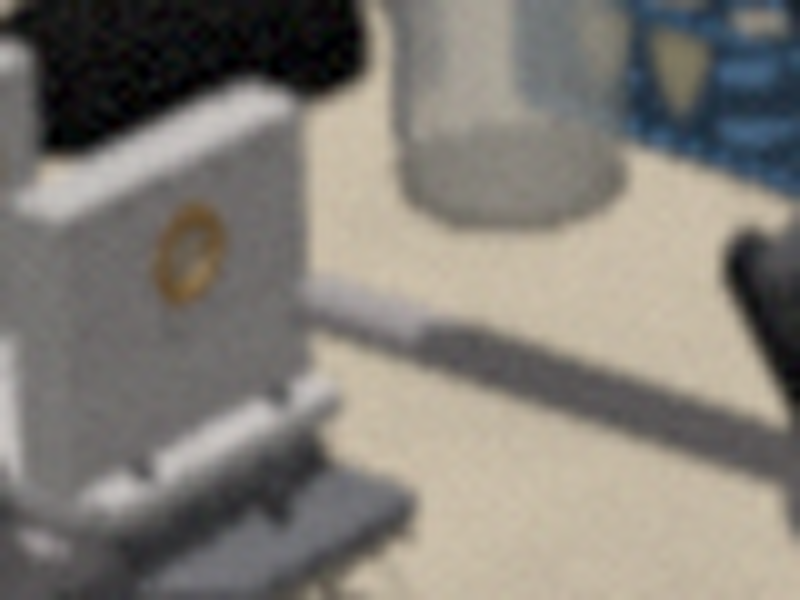

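Call:
send_rows([
  {"dx": 0.28,"dy": -0.3,"dz": 0.1,"ax": 0,"ay": 0,"az": 0.0,"jaw": 1},
  {"dx": 0,"dy": -0.8,"dz": 0,"ax": 0,"ay": 0,"az": 0,"jaw": 1},
  {"dx": 0,"dy": -0.8,"dz": 0,"ax": 0,"ay": 0,"az": 0,"jaw": 1},
  {"dx": 0,"dy": -0.6,"dz": 0,"ax": 0,"ay": 0,"az": 0,"jaw": 1},
  {"dx": 0,"dy": 0,"dz": 0,"ax": 0,"ay": 0,"az": 0,"jaw": 1},
  {"dx": 0,"dy": 0,"dz": 0,"ax": 0,"ay": 0,"az": 0,"jaw": 1},
])

```text
time_s: 11.5
position: [580.0, -55.7, 82.3]
eef_rot: [[0.992, 0.127, 0.0], [0.127, -0.992, -0.0], [0.0, 0.0, -1.0]]
force: [0.1, 1.1, -1.1]
gripper_width: 17.2
```

```bash
python3 look.py c wst; python3 - <<'E'
import cv2
t=cv2.imread('pics/c_t.png'); s=cv2.imread('pics/c_s.png')
def crop(im,x0,y0,w,h,k,n): cv2.imwrite(n,cv2.resize(im[y0:y0+h,x0:x0+w],None,fx=k,fy=k,interpolation=cv2.INTER_CUBIC))
crop(t,240,245,80,60,10,'pics/c_tc.png')
crop(s,250,220,80,60,10,'pics/c_sc.png')
E
```

```text
[-0.16  0.68  0.26  2.05 -0.37  0.46  0.5 ] [580.0453 -55.7299  82.3148] [[ 0.9918  0.1275  0.    ]
 [ 0.1275 -0.9918 -0.0001]
 [ 0.      0.0001 -1.    ]] [ 0.1057  1.061  -1.1052] [-0.0615 -0.0161  0.0053] 11.5
```

View pics/c_tc.png

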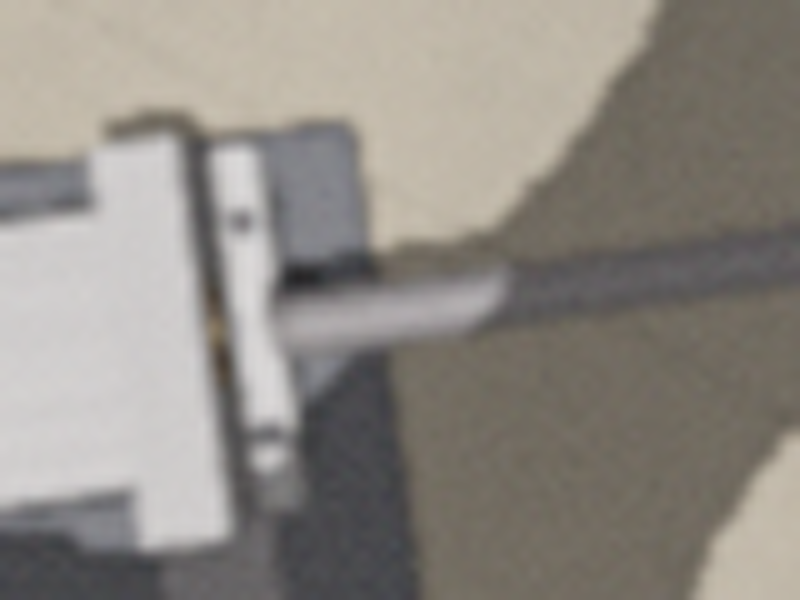

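View pics/c_sc.png

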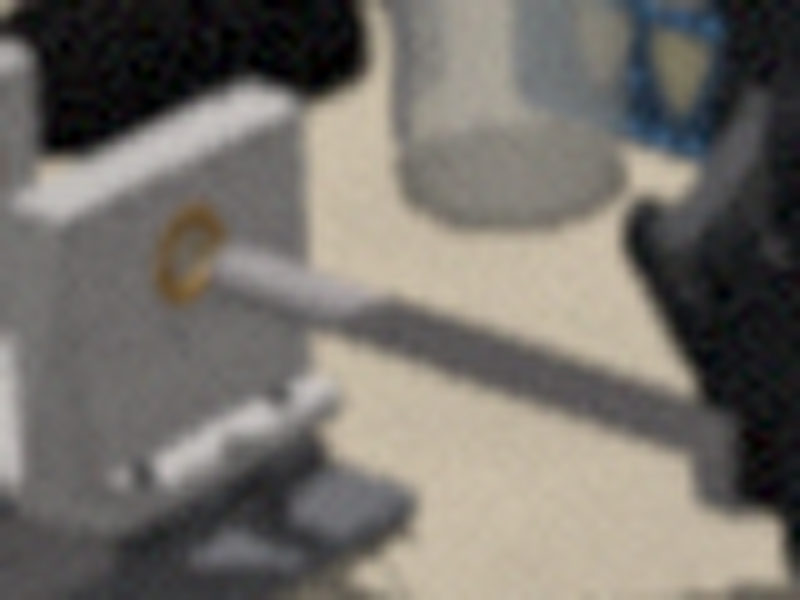

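View pics/c_w.png

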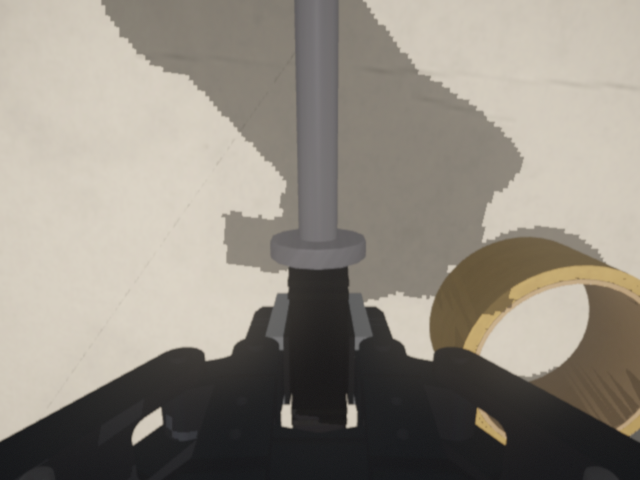

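Call:
send_rows([
  {"dx": 0,"dy": -0.3,"dz": 0,"ax": 0,"ay": 0,"az": 0.0,"jaw": 1},
  {"dx": 0,"dy": -0.2,"dz": 0,"ax": 0,"ay": 0,"az": 0,"jaw": 1},
  {"dx": 0,"dy": 0,"dz": 0,"ax": 0,"ay": 0,"az": 0,"jaw": 1},
])

```text
time_s: 11.95
position: [579.4, -50.7, 82.2]
eef_rot: [[0.992, 0.127, -0.0], [0.127, -0.992, 0.0], [-0.0, -0.0, -1.0]]
force: [-0.2, 0.6, -1.9]
gripper_width: 16.7
```

Call:
send_rows([
  {"dx": 0,"dy": -0.1,"dz": 0,"ax": 0,"ay": 0,"az": 0.0,"jaw": 1},
  {"dx": 0,"dy": 0,"dz": 0,"ax": 0,"ay": 0,"az": 0,"jaw": 1},
])

```text
time_s: 12.15
position: [579.3, -50.0, 82.3]
eef_rot: [[0.992, 0.127, 0.0], [0.127, -0.992, 0.0], [0.0, -0.0, -1.0]]
force: [0.9, -0.6, -1.6]
gripper_width: 16.8
```

Call:
send_rows([
  {"dx": 0,"dy": -0.1,"dz": 0,"ax": 0,"ay": 0,"az": 0.0,"jaw": 1},
  {"dx": 0,"dy": 0,"dz": 0,"ax": 0,"ay": 0,"az": 0,"jaw": 1},
])

```text
time_s: 12.35
position: [579.2, -49.0, 82.3]
eef_rot: [[0.992, 0.127, 0.0], [0.127, -0.992, 0.0], [0.0, -0.0, -1.0]]
force: [0.8, -0.2, -1.5]
gripper_width: 17.0
```

Call:
send_rows([
  {"dx": 0,"dy": -0.1,"dz": 0,"ax": 0,"ay": 0,"az": 0.0,"jaw": 1},
  {"dx": 0,"dy": 0,"dz": 0,"ax": 0,"ay": 0,"az": 0,"jaw": 1},
])

```text
time_s: 12.55
position: [579.1, -48.0, 82.3]
eef_rot: [[0.992, 0.127, -0.0], [0.127, -0.992, 0.0], [-0.0, -0.0, -1.0]]
force: [-0.1, -0.8, -0.2]
gripper_width: 17.1
```

Call:
send_rows([
  {"dx": 0,"dy": -0.1,"dz": 0,"ax": 0,"ay": 0,"az": 0.0,"jaw": 1},
  {"dx": 0,"dy": 0,"dz": 0,"ax": 0,"ay": 0,"az": 0,"jaw": 1},
])

```text
time_s: 12.75
position: [578.9, -47.0, 82.3]
eef_rot: [[0.992, 0.127, -0.0], [0.127, -0.992, 0.0], [-0.0, -0.0, -1.0]]
force: [0.2, -0.1, -0.2]
gripper_width: 16.7
```

Call:
send_rows([
  {"dx": 0,"dy": -0.1,"dz": 0,"ax": 0,"ay": 0,"az": 0.0,"jaw": 1},
  {"dx": 0,"dy": 0,"dz": 0,"ax": 0,"ay": 0,"az": 0,"jaw": 1},
])

```text
time_s: 12.95
position: [578.8, -46.0, 82.3]
eef_rot: [[0.992, 0.127, -0.0], [0.127, -0.992, 0.0], [-0.0, -0.0, -1.0]]
force: [-0.8, -0.4, -1.5]
gripper_width: 17.2
```

No contact so far; continuing in small steps.

Call:
send_rows([
  {"dx": 0,"dy": -0.1,"dz": 0,"ax": 0,"ay": 0,"az": 0.0,"jaw": 1},
  {"dx": 0,"dy": 0,"dz": 0,"ax": 0,"ay": 0,"az": 0,"jaw": 1},
])

```text
time_s: 13.15
position: [578.7, -45.0, 82.3]
eef_rot: [[0.992, 0.127, -0.0], [0.127, -0.992, 0.0], [-0.0, -0.0, -1.0]]
force: [0.2, 0.3, -2.1]
gripper_width: 16.9
```

Call:
send_rows([
  {"dx": 0,"dy": -0.1,"dz": 0,"ax": 0,"ay": 0,"az": 0.0,"jaw": 1},
  {"dx": 0,"dy": 0,"dz": 0,"ax": 0,"ay": 0,"az": 0,"jaw": 1},
])

```text
time_s: 13.35
position: [578.5, -44.0, 82.3]
eef_rot: [[0.992, 0.127, -0.0], [0.127, -0.992, 0.0], [-0.0, -0.0, -1.0]]
force: [-0.5, -0.6, -1.5]
gripper_width: 17.0
```

```bash
python3 look.py d st; python3 - <<'E'
import cv2
t=cv2.imread('pics/d_t.png'); s=cv2.imread('pics/d_s.png')
def crop(im,x0,y0,w,h,k,n): cv2.imwrite(n,cv2.resize(im[y0:y0+h,x0:x0+w],None,fx=k,fy=k,interpolation=cv2.INTER_CUBIC))
crop(t,240,245,80,60,10,'pics/d_tc.png')
crop(s,250,220,80,60,10,'pics/d_sc.png')
E
```

```text
[-0.18  0.68  0.26  2.05 -0.38  0.45  0.49] [578.5452 -44.036   82.2829] [[ 0.9919  0.1268 -0.    ]
 [ 0.1268 -0.9919  0.0001]
 [-0.     -0.0001 -1.    ]] [-0.4891 -0.5947 -1.4784] [-0.0599 -0.0279  0.0361] 13.35
```

View pics/d_tc.png

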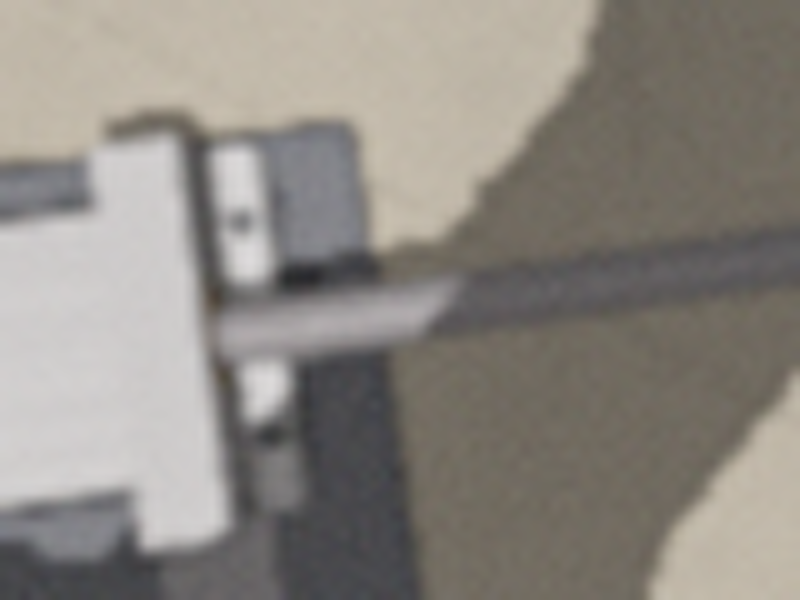

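View pics/d_sc.png

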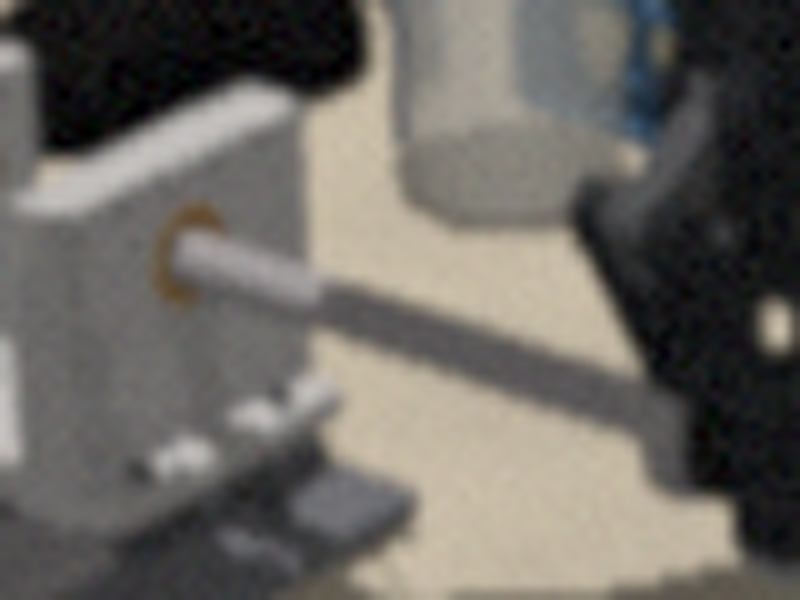

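Call:
send_rows([
  {"dx": 0,"dy": -0.1,"dz": 0,"ax": 0,"ay": 0,"az": 0.0,"jaw": 1},
  {"dx": 0,"dy": -0.1,"dz": 0,"ax": 0,"ay": 0,"az": 0,"jaw": 1},
  {"dx": 0,"dy": -0.1,"dz": 0,"ax": 0,"ay": 0,"az": 0,"jaw": 1},
])

```text
time_s: 13.75
position: [578.2, -41.1, 82.3]
eef_rot: [[0.992, 0.127, 0.0], [0.127, -0.992, 0.0], [0.0, -0.0, -1.0]]
force: [0.3, 0.9, -1.1]
gripper_width: 16.9
```

Call:
send_rows([
  {"dx": 0,"dy": -0.2,"dz": 0,"ax": 0,"ay": 0,"az": 0.0,"jaw": 1},
  {"dx": 0,"dy": -0.2,"dz": 0,"ax": 0,"ay": 0,"az": 0,"jaw": 1},
  {"dx": 0,"dy": -0.1,"dz": 0,"ax": 0,"ay": 0,"az": 0,"jaw": 1},
])

```text
time_s: 14.05
position: [577.5, -35.8, 82.3]
eef_rot: [[0.992, 0.127, -0.0], [0.127, -0.992, 0.0], [-0.0, -0.0, -1.0]]
force: [0.9, -0.3, -0.6]
gripper_width: 16.8
```

Call:
send_rows([
  {"dx": 0,"dy": -0.2,"dz": 0,"ax": 0,"ay": 0,"az": 0.0,"jaw": 1},
  {"dx": 0,"dy": -0.2,"dz": 0,"ax": 0,"ay": 0,"az": 0,"jaw": 1},
  {"dx": 0,"dy": -0.1,"dz": 0,"ax": 0,"ay": 0,"az": 0,"jaw": 1},
])

```text
time_s: 14.35
position: [576.9, -31.0, 82.3]
eef_rot: [[0.992, 0.127, -0.0], [0.127, -0.992, 0.0], [-0.0, -0.0, -1.0]]
force: [-0.1, 0.3, -0.6]
gripper_width: 17.0
```

```bash
python3 look.py e s; python3 - <<'E'
import cv2
s=cv2.imread('pics/e_s.png')
cv2.imwrite('pics/e_sc.png',cv2.resize(s[220:280,230:310],None,fx=10,fy=10,interpolation=cv2.INTER_CUBIC))
E
```

```text
[-0.21  0.68  0.26  2.06 -0.38  0.45  0.47] [576.8646 -30.97    82.2916] [[ 0.9919  0.127  -0.0001]
 [ 0.127  -0.9919  0.0001]
 [-0.0001 -0.0001 -1.    ]] [-0.0939  0.3031 -0.5842] [-0.0702  0.0171 -0.0189] 14.35
```

View pics/e_sc.png

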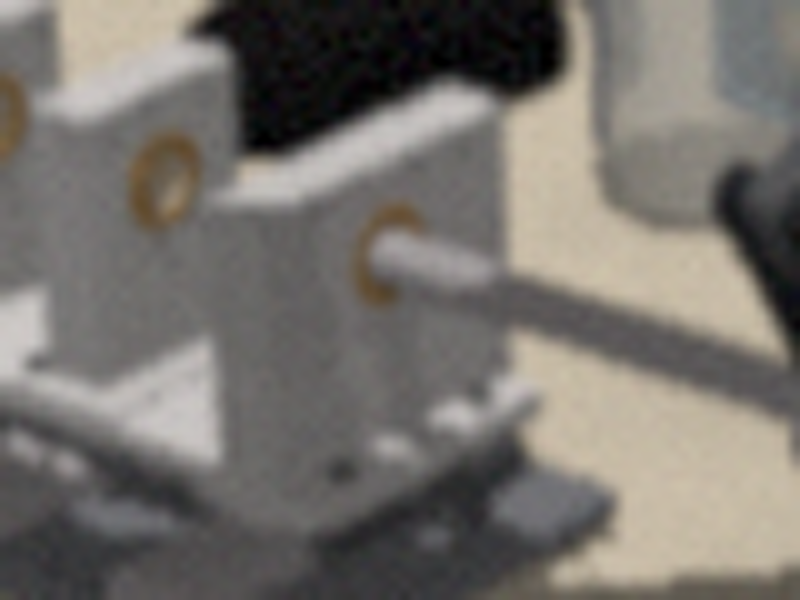

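Call:
send_rows([
  {"dx": 0,"dy": -0.4,"dz": 0,"ax": 0,"ay": 0,"az": 0.0,"jaw": 1},
  {"dx": 0,"dy": -0.4,"dz": 0,"ax": 0,"ay": 0,"az": 0,"jaw": 1},
  {"dx": 0,"dy": -0.4,"dz": 0,"ax": 0,"ay": 0,"az": 0,"jaw": 1},
  {"dx": 0,"dy": -0.3,"dz": 0,"ax": 0,"ay": 0,"az": 0,"jaw": 1},
])

```text
time_s: 14.8
position: [574.9, -15.7, 82.3]
eef_rot: [[0.992, 0.127, -0.0], [0.127, -0.992, 0.0], [-0.0, -0.0, -1.0]]
force: [-0.6, 0.9, -2.1]
gripper_width: 17.0
```

Call:
send_rows([
  {"dx": 0,"dy": -0.4,"dz": 0,"ax": 0,"ay": 0,"az": 0.0,"jaw": 1},
  {"dx": 0,"dy": -0.4,"dz": 0,"ax": 0,"ay": 0,"az": 0,"jaw": 1},
  {"dx": 0,"dy": -0.4,"dz": 0,"ax": 0,"ay": 0,"az": 0,"jaw": 1},
  {"dx": 0,"dy": -0.3,"dz": 0,"ax": 0,"ay": 0,"az": 0,"jaw": 1},
  {"dx": 0,"dy": 0,"dz": 0,"ax": 0,"ay": 0,"az": 0,"jaw": 1},
])

```text
time_s: 15.3
position: [573.0, -0.8, 82.3]
eef_rot: [[0.992, 0.128, -0.0], [0.128, -0.992, 0.0], [-0.0, -0.0, -1.0]]
force: [0.3, -0.1, -0.8]
gripper_width: 17.1
```

```bash
python3 look.py f st; python3 - <<'E'
import cv2
s=cv2.imread('pics/f_s.png');t=cv2.imread('pics/f_t.png')
cv2.imwrite('pics/f_sc.png',cv2.resize(s[215:275,220:300],None,fx=10,fy=10,interpolation=cv2.INTER_CUBIC))
cv2.imwrite('pics/f_tc.png',cv2.resize(t[250:310,180:280],None,fx=8,fy=8,interpolation=cv2.INTER_CUBIC))
E
```

```text
[-0.27  0.67  0.26  2.07 -0.39  0.44  0.43] [573.0484  -0.8132  82.2636] [[ 0.9918  0.1276 -0.0002]
 [ 0.1276 -0.9918  0.0003]
 [-0.0001 -0.0004 -1.    ]] [ 0.342  -0.1368 -0.7774] [-0.0311  0.0282 -0.0232] 15.3
```

View pics/f_sc.png

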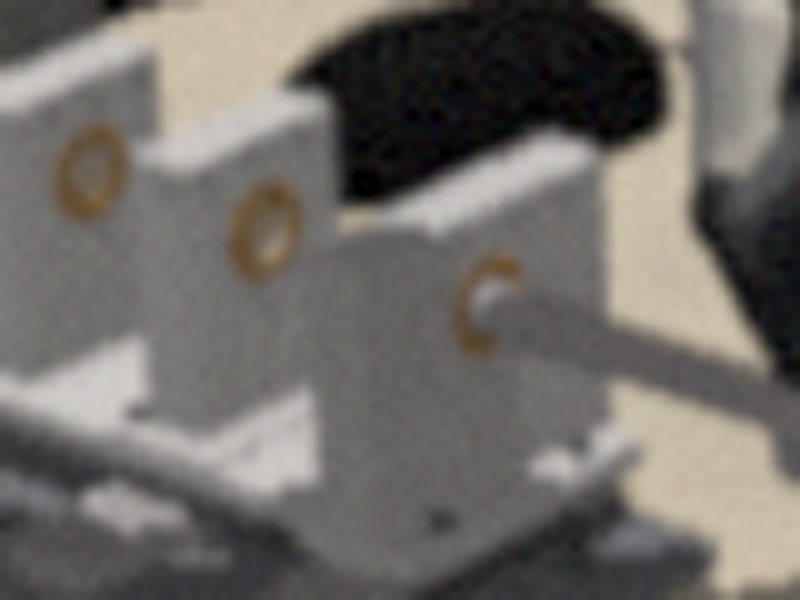

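View pics/f_tc.png

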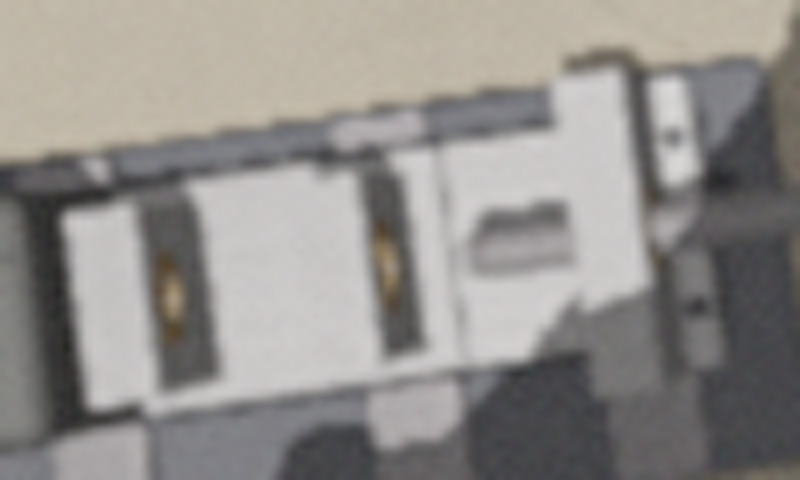

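Call:
send_rows([
  {"dx": 0,"dy": -0.4,"dz": 0,"ax": 0,"ay": 0,"az": 0.0,"jaw": 1},
  {"dx": 0,"dy": -0.4,"dz": 0,"ax": 0,"ay": 0,"az": 0,"jaw": 1},
  {"dx": 0,"dy": -0.2,"dz": 0,"ax": 0,"ay": 0,"az": 0,"jaw": 1},
  {"dx": 0,"dy": -0.2,"dz": 0,"ax": 0,"ay": 0,"az": 0,"jaw": 1},
  {"dx": 0,"dy": 0,"dz": 0,"ax": 0,"ay": 0,"az": 0,"jaw": 1},
])

```text
time_s: 15.9
position: [571.6, 10.9, 82.3]
eef_rot: [[0.992, 0.127, -0.0], [0.127, -0.992, 0.0], [-0.0, -0.0, -1.0]]
force: [0.4, 0.4, -1.3]
gripper_width: 17.1
```

Call:
send_rows([
  {"dx": 0,"dy": -0.1,"dz": 0,"ax": 0,"ay": 0,"az": 0.0,"jaw": 1},
  {"dx": 0,"dy": -0.1,"dz": 0,"ax": 0,"ay": 0,"az": 0,"jaw": 1},
  {"dx": 0,"dy": 0,"dz": 0,"ax": 0,"ay": 0,"az": 0,"jaw": 1},
])

```text
time_s: 16.2
position: [571.3, 12.4, 82.3]
eef_rot: [[0.992, 0.127, -0.0], [0.127, -0.992, 0.0], [-0.0, -0.0, -1.0]]
force: [-0.2, 0.6, -0.3]
gripper_width: 16.6
```

Call:
send_rows([
  {"dx": 0,"dy": -0.1,"dz": 0,"ax": 0,"ay": 0,"az": 0.0,"jaw": 1},
  {"dx": 0,"dy": -0.1,"dz": 0,"ax": 0,"ay": 0,"az": 0,"jaw": 1},
  {"dx": 0,"dy": 0,"dz": 0,"ax": 0,"ay": 0,"az": 0,"jaw": 1},
])

```text
time_s: 16.5
position: [571.1, 14.5, 82.3]
eef_rot: [[0.992, 0.127, -0.0], [0.127, -0.992, 0.0], [-0.0, -0.0, -1.0]]
force: [0.4, -0.0, -0.3]
gripper_width: 16.8
```

Call:
send_rows([
  {"dx": 0,"dy": -0.1,"dz": 0,"ax": 0,"ay": 0,"az": 0.0,"jaw": 1},
  {"dx": 0,"dy": -0.1,"dz": 0,"ax": 0,"ay": 0,"az": 0,"jaw": 1},
  {"dx": 0,"dy": 0,"dz": 0,"ax": 0,"ay": 0,"az": 0,"jaw": 1},
])

```text
time_s: 16.8
position: [570.8, 16.5, 82.3]
eef_rot: [[0.992, 0.127, -0.0], [0.127, -0.992, 0.0], [-0.0, -0.0, -1.0]]
force: [-0.2, 0.1, -1.0]
gripper_width: 16.8
```

Call:
send_rows([
  {"dx": 0,"dy": -0.1,"dz": 0,"ax": 0,"ay": 0,"az": 0.0,"jaw": 1},
  {"dx": 0,"dy": -0.1,"dz": 0,"ax": 0,"ay": 0,"az": 0,"jaw": 1},
  {"dx": 0,"dy": 0,"dz": 0,"ax": 0,"ay": 0,"az": 0,"jaw": 1},
])

```text
time_s: 17.1
position: [570.5, 18.5, 82.3]
eef_rot: [[0.992, 0.127, -0.0], [0.127, -0.992, 0.0], [-0.0, -0.0, -1.0]]
force: [-0.3, -0.3, -0.7]
gripper_width: 17.0
```

Depth ≈ 68 mm with no contact force. Continue slowly into block 2.

Call:
send_rows([
  {"dx": 0,"dy": -0.15,"dz": 0,"ax": 0,"ay": 0,"az": 0.0,"jaw": 1},
  {"dx": 0,"dy": -0.15,"dz": 0,"ax": 0,"ay": 0,"az": 0,"jaw": 1},
  {"dx": 0,"dy": 0,"dz": 0,"ax": 0,"ay": 0,"az": 0,"jaw": 1},
])

```text
time_s: 17.4
position: [570.2, 21.7, 82.3]
eef_rot: [[0.992, 0.127, -0.0], [0.127, -0.992, 0.0], [-0.0, -0.0, -1.0]]
force: [0.5, -1.0, -0.9]
gripper_width: 17.1
```

Call:
send_rows([
  {"dx": 0,"dy": -0.15,"dz": 0,"ax": 0,"ay": 0,"az": 0.0,"jaw": 1},
  {"dx": 0,"dy": -0.15,"dz": 0,"ax": 0,"ay": 0,"az": 0,"jaw": 1},
  {"dx": 0,"dy": 0,"dz": 0,"ax": 0,"ay": 0,"az": 0,"jaw": 1},
])

```text
time_s: 17.7
position: [569.8, 24.6, 82.3]
eef_rot: [[0.992, 0.127, -0.0], [0.127, -0.992, 0.0], [-0.0, -0.0, -1.0]]
force: [-0.6, 0.4, -0.4]
gripper_width: 17.0
```

Call:
send_rows([
  {"dx": 0,"dy": -0.3,"dz": 0,"ax": 0,"ay": 0,"az": 0.0,"jaw": 1},
  {"dx": 0,"dy": -0.3,"dz": 0,"ax": 0,"ay": 0,"az": 0,"jaw": 1},
  {"dx": 0,"dy": -0.3,"dz": 0,"ax": 0,"ay": 0,"az": 0,"jaw": 1},
])

```text
time_s: 18.0
position: [568.6, 33.5, 82.3]
eef_rot: [[0.992, 0.127, -0.0], [0.127, -0.992, 0.0], [-0.0, -0.0, -1.0]]
force: [0.5, 1.4, -0.2]
gripper_width: 16.9
```

Call:
send_rows([
  {"dx": 0,"dy": -0.3,"dz": 0,"ax": 0,"ay": 0,"az": 0.0,"jaw": 1},
  {"dx": 0,"dy": -0.3,"dz": 0,"ax": 0,"ay": 0,"az": 0,"jaw": 1},
  {"dx": 0,"dy": -0.3,"dz": 0,"ax": 0,"ay": 0,"az": 0,"jaw": 1},
])

```text
time_s: 18.3
position: [567.5, 42.4, 82.3]
eef_rot: [[0.992, 0.127, -0.0], [0.127, -0.992, 0.0], [-0.0, -0.0, -1.0]]
force: [-0.5, 0.6, -1.3]
gripper_width: 17.2
```

Call:
send_rows([
  {"dx": 0,"dy": -0.3,"dz": 0,"ax": 0,"ay": 0,"az": 0.0,"jaw": 1},
  {"dx": 0,"dy": -0.3,"dz": 0,"ax": 0,"ay": 0,"az": 0,"jaw": 1},
  {"dx": 0,"dy": 0,"dz": 0,"ax": 0,"ay": 0,"az": 0,"jaw": 1},
])

```text
time_s: 18.6
position: [566.7, 48.8, 82.3]
eef_rot: [[0.992, 0.128, -0.0], [0.128, -0.992, 0.0], [-0.0, -0.0, -1.0]]
force: [-0.3, -0.1, -1.1]
gripper_width: 17.0
```

```bash
python3 look.py g st; python3 - <<'E'
import cv2
s=cv2.imread('pics/g_s.png');t=cv2.imread('pics/g_t.png')
cv2.imwrite('pics/g_sc.png',cv2.resize(s[205:265,215:295],None,fx=10,fy=10,interpolation=cv2.INTER_CUBIC))
cv2.imwrite('pics/g_tc.png',cv2.resize(t[250:310,180:280],None,fx=8,fy=8,interpolation=cv2.INTER_CUBIC))
E
```

```text
[-0.36  0.67  0.27  2.08 -0.41  0.44  0.36] [566.6924  48.7519  82.2691] [[ 0.9918  0.1275 -0.0001]
 [ 0.1275 -0.9918  0.0004]
 [-0.0001 -0.0004 -1.    ]] [-0.3498 -0.0774 -1.085 ] [-0.0619  0.0137  0.0407] 18.6
```

View pics/g_sc.png

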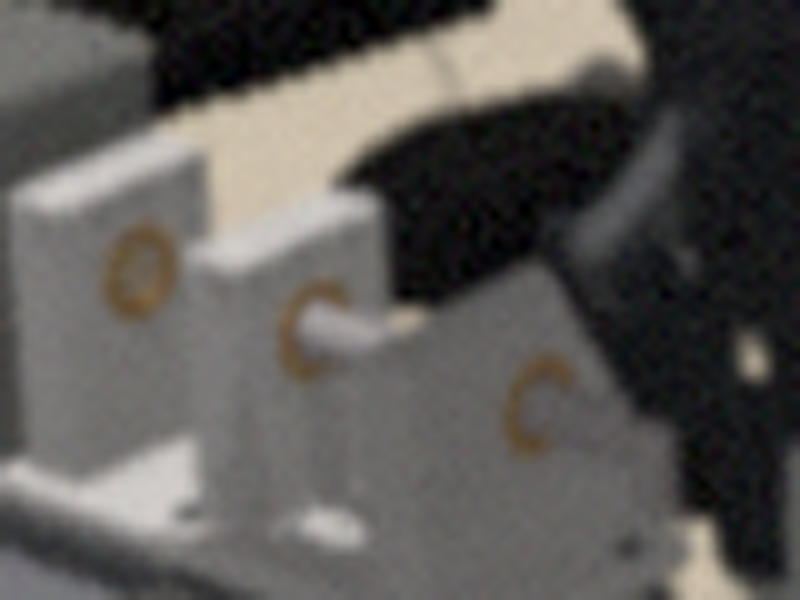

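View pics/g_tc.png

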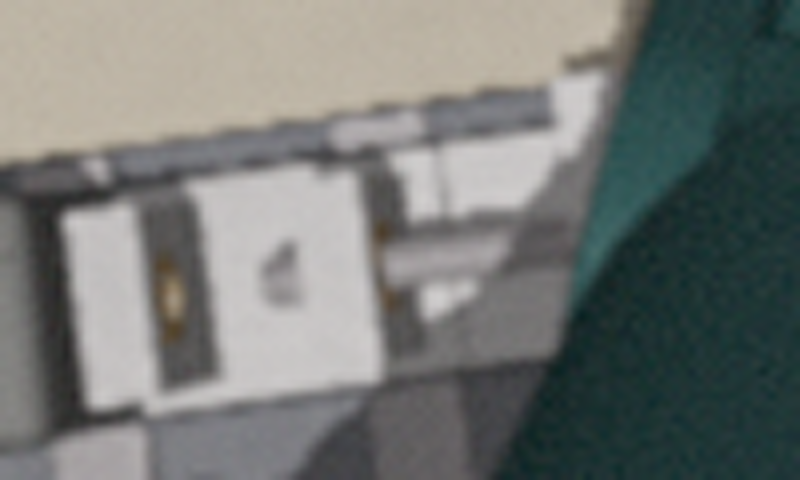

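Call:
send_rows([
  {"dx": 0,"dy": -0.3,"dz": 0,"ax": 0,"ay": 0,"az": 0.0,"jaw": 1},
  {"dx": 0,"dy": -0.3,"dz": 0,"ax": 0,"ay": 0,"az": 0,"jaw": 1},
  {"dx": 0,"dy": -0.3,"dz": 0,"ax": 0,"ay": 0,"az": 0,"jaw": 1},
  {"dx": 0,"dy": -0.2,"dz": 0,"ax": 0,"ay": 0,"az": 0,"jaw": 1},
  {"dx": 0,"dy": 0,"dz": 0,"ax": 0,"ay": 0,"az": 0,"jaw": 1},
])

```text
time_s: 19.2
position: [565.3, 59.6, 82.3]
eef_rot: [[0.992, 0.128, -0.0], [0.128, -0.992, 0.0], [-0.0, -0.0, -1.0]]
force: [0.2, 0.6, -1.1]
gripper_width: 17.5
```

Call:
send_rows([
  {"dx": 0,"dy": -0.1,"dz": 0,"ax": 0,"ay": 0,"az": 0.0,"jaw": 1},
  {"dx": 0,"dy": -0.1,"dz": 0,"ax": 0,"ay": 0,"az": 0,"jaw": 1},
  {"dx": 0,"dy": -0.1,"dz": 0,"ax": 0,"ay": 0,"az": 0,"jaw": 1},
])

```text
time_s: 19.5
position: [565.0, 61.9, 82.3]
eef_rot: [[0.992, 0.126, -0.0], [0.126, -0.992, -0.0], [-0.0, 0.0, -1.0]]
force: [0.4, -0.4, -0.5]
gripper_width: 16.9
```

Call:
send_rows([
  {"dx": 0,"dy": -0.1,"dz": 0,"ax": 0,"ay": 0,"az": 0.0,"jaw": 1},
  {"dx": 0,"dy": -0.1,"dz": 0,"ax": 0,"ay": 0,"az": 0,"jaw": 1},
  {"dx": 0,"dy": 0,"dz": 0,"ax": 0,"ay": 0,"az": 0,"jaw": 1},
])

```text
time_s: 19.8
position: [564.7, 64.1, 82.3]
eef_rot: [[0.992, 0.127, -0.0], [0.127, -0.992, 0.0], [-0.0, -0.0, -1.0]]
force: [-0.6, 0.1, -1.1]
gripper_width: 17.1
```

Call:
send_rows([
  {"dx": 0,"dy": -0.1,"dz": 0,"ax": 0,"ay": 0,"az": 0.0,"jaw": 1},
  {"dx": 0,"dy": -0.1,"dz": 0,"ax": 0,"ay": 0,"az": 0,"jaw": 1},
  {"dx": 0,"dy": 0,"dz": 0,"ax": 0,"ay": 0,"az": 0,"jaw": 1},
])

```text
time_s: 20.1
position: [564.5, 66.1, 82.3]
eef_rot: [[0.992, 0.127, -0.0], [0.127, -0.992, 0.0], [-0.0, -0.0, -1.0]]
force: [-0.4, 0.1, -1.0]
gripper_width: 16.7
```

Call:
send_rows([
  {"dx": 0,"dy": -0.1,"dz": 0,"ax": 0,"ay": 0,"az": 0.0,"jaw": 1},
  {"dx": 0,"dy": -0.1,"dz": 0,"ax": 0,"ay": 0,"az": 0,"jaw": 1},
  {"dx": 0,"dy": 0,"dz": 0,"ax": 0,"ay": 0,"az": 0,"jaw": 1},
])

```text
time_s: 20.4
position: [564.2, 68.1, 82.3]
eef_rot: [[0.992, 0.127, -0.0], [0.127, -0.992, 0.0], [-0.0, -0.0, -1.0]]
force: [-0.4, 0.6, -1.6]
gripper_width: 17.4
```

Call:
send_rows([
  {"dx": 0,"dy": -0.1,"dz": 0,"ax": 0,"ay": 0,"az": 0.0,"jaw": 1},
  {"dx": 0,"dy": -0.1,"dz": 0,"ax": 0,"ay": 0,"az": 0,"jaw": 1},
  {"dx": 0,"dy": 0,"dz": 0,"ax": 0,"ay": 0,"az": 0,"jaw": 1},
])

```text
time_s: 20.7
position: [564.0, 70.1, 82.3]
eef_rot: [[0.992, 0.127, -0.0], [0.127, -0.992, 0.0], [0.0, -0.0, -1.0]]
force: [0.0, -0.1, -1.2]
gripper_width: 17.2
```

Call:
send_rows([
  {"dx": 0,"dy": -0.1,"dz": 0,"ax": 0,"ay": 0,"az": 0.0,"jaw": 1},
  {"dx": 0,"dy": -0.1,"dz": 0,"ax": 0,"ay": 0,"az": 0,"jaw": 1},
  {"dx": 0,"dy": 0,"dz": 0,"ax": 0,"ay": 0,"az": 0,"jaw": 1},
])

```text
time_s: 21.0
position: [563.7, 72.1, 82.3]
eef_rot: [[0.992, 0.127, -0.0], [0.127, -0.992, 0.0], [-0.0, -0.0, -1.0]]
force: [-0.9, -0.2, -0.6]
gripper_width: 17.1
```

Call:
send_rows([
  {"dx": 0,"dy": -0.1,"dz": 0,"ax": 0,"ay": 0,"az": 0.0,"jaw": 1},
  {"dx": 0,"dy": -0.1,"dz": 0,"ax": 0,"ay": 0,"az": 0,"jaw": 1},
  {"dx": 0,"dy": 0,"dz": 0,"ax": 0,"ay": 0,"az": 0,"jaw": 1},
])

```text
time_s: 21.3
position: [563.5, 74.1, 82.3]
eef_rot: [[0.992, 0.127, -0.0], [0.127, -0.992, 0.0], [-0.0, -0.0, -1.0]]
force: [0.1, -0.3, -1.1]
gripper_width: 17.1
```

Call:
send_rows([
  {"dx": 0,"dy": -0.1,"dz": 0,"ax": 0,"ay": 0,"az": 0.0,"jaw": 1},
  {"dx": 0,"dy": -0.1,"dz": 0,"ax": 0,"ay": 0,"az": 0,"jaw": 1},
  {"dx": 0,"dy": 0,"dz": 0,"ax": 0,"ay": 0,"az": 0,"jaw": 1},
])

```text
time_s: 21.6
position: [563.2, 76.0, 82.3]
eef_rot: [[0.992, 0.127, -0.0], [0.127, -0.992, 0.0], [0.0, -0.0, -1.0]]
force: [0.6, -0.0, -0.5]
gripper_width: 16.6
```

Call:
send_rows([
  {"dx": 0,"dy": -0.1,"dz": 0,"ax": 0,"ay": 0,"az": 0.0,"jaw": 1},
  {"dx": 0,"dy": -0.1,"dz": 0,"ax": 0,"ay": 0,"az": 0,"jaw": 1},
  {"dx": 0,"dy": 0,"dz": 0,"ax": 0,"ay": 0,"az": 0,"jaw": 1},
])

```text
time_s: 21.9
position: [562.9, 78.0, 82.3]
eef_rot: [[0.992, 0.127, -0.0], [0.127, -0.992, 0.0], [-0.0, -0.0, -1.0]]
force: [-0.5, 0.9, -0.7]
gripper_width: 17.1
```

```bash
python3 look.py i swt; python3 - <<'E'
import cv2
s=cv2.imread('pics/i_s.png');t=cv2.imread('pics/i_t.png')
cv2.imwrite('pics/i_sc.png',cv2.resize(s[205:265,215:295],None,fx=10,fy=10,interpolation=cv2.INTER_CUBIC))
cv2.imwrite('pics/i_tc.png',cv2.resize(t[250:310,180:280],None,fx=8,fy=8,interpolation=cv2.INTER_CUBIC))
E
```

```text
[-0.42  0.67  0.28  2.08 -0.42  0.44  0.31] [562.9465  78.0324  82.291 ] [[ 0.9919  0.127  -0.0001]
 [ 0.127  -0.9919  0.0001]
 [-0.     -0.0001 -1.    ]] [-0.5045  0.898  -0.7329] [-0.0213  0.0543  0.0177] 21.9
```

View pics/i_sc.png

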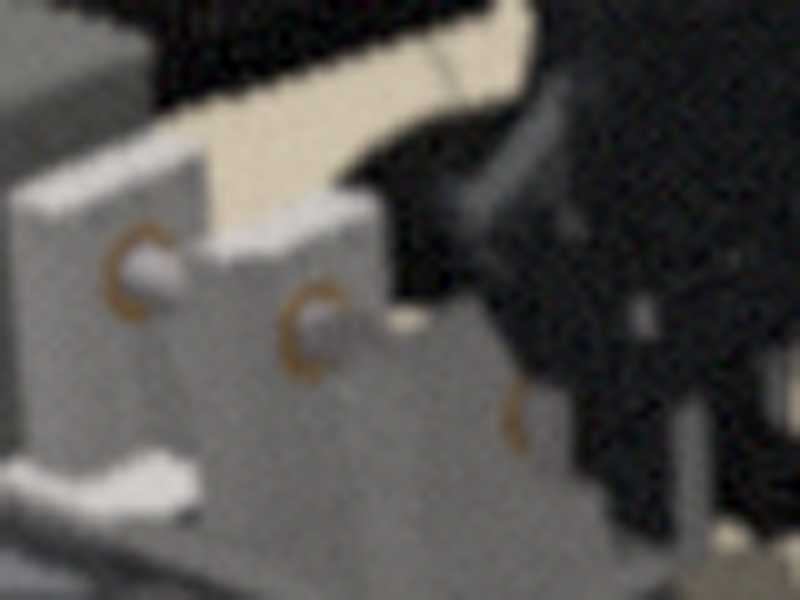

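View pics/i_tc.png

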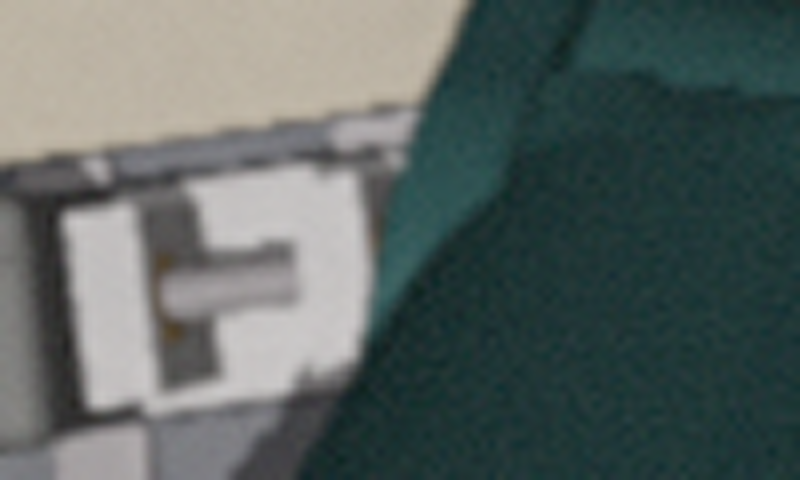

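View pics/i_w.png

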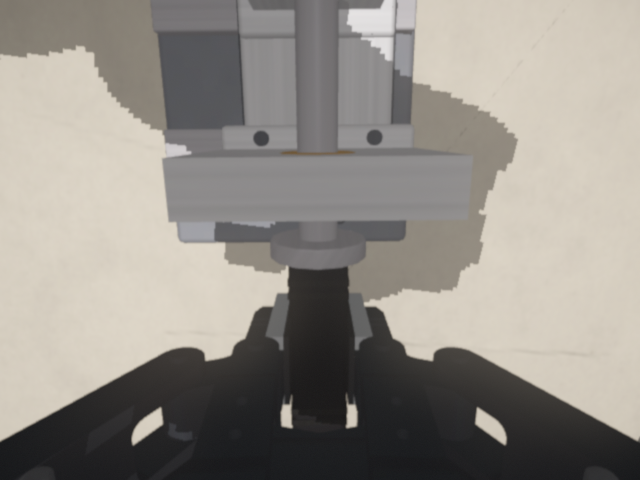

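Call:
send_rows([
  {"dx": 0,"dy": -0.1,"dz": 0,"ax": 0,"ay": 0,"az": 0.0,"jaw": 1},
  {"dx": 0,"dy": -0.1,"dz": 0,"ax": 0,"ay": 0,"az": 0,"jaw": 1},
  {"dx": 0,"dy": 0,"dz": 0,"ax": 0,"ay": 0,"az": 0,"jaw": 1},
])

```text
time_s: 22.35
position: [562.7, 80.1, 82.3]
eef_rot: [[0.992, 0.127, -0.0], [0.127, -0.992, 0.0], [-0.0, -0.0, -1.0]]
force: [-0.1, -0.6, -0.4]
gripper_width: 16.8
```

Call:
send_rows([
  {"dx": 0,"dy": -0.1,"dz": 0,"ax": 0,"ay": 0,"az": 0.0,"jaw": 1},
  {"dx": 0,"dy": 0,"dz": 0,"ax": 0,"ay": 0,"az": 0,"jaw": 1},
])

```text
time_s: 22.55
position: [562.6, 81.0, 82.3]
eef_rot: [[0.992, 0.127, -0.0], [0.127, -0.992, 0.0], [0.0, -0.0, -1.0]]
force: [0.6, -0.9, -1.3]
gripper_width: 16.9
```

Call:
send_rows([
  {"dx": 0,"dy": -0.05,"dz": 0,"ax": 0,"ay": 0,"az": 0.0,"jaw": 1},
  {"dx": 0,"dy": 0,"dz": 0,"ax": 0,"ay": 0,"az": 0,"jaw": 1},
])

```text
time_s: 22.75
position: [562.5, 81.4, 82.3]
eef_rot: [[0.992, 0.127, -0.0], [0.127, -0.992, 0.0], [-0.0, -0.0, -1.0]]
force: [0.5, -0.8, -1.2]
gripper_width: 16.9
```

```bash
python3 look.py j w;python3 - <<'E'
import cv2
s=cv2.imread('pics/j_w.png')
cv2.imwrite('pics/j_wc.png',cv2.resize(s[130:290,220:420],None,fx=4,fy=4,interpolation=cv2.INTER_CUBIC))
E
```

```text
[-0.42  0.67  0.28  2.08 -0.42  0.44  0.31] [562.5263  81.3789  82.2906] [[ 0.9919  0.1269 -0.    ]
 [ 0.1269 -0.9919  0.    ]
 [-0.     -0.     -1.    ]] [ 0.5138 -0.8182 -1.1793] [ 0.0079 -0.0146  0.0555] 22.75
```

View pics/j_wc.png

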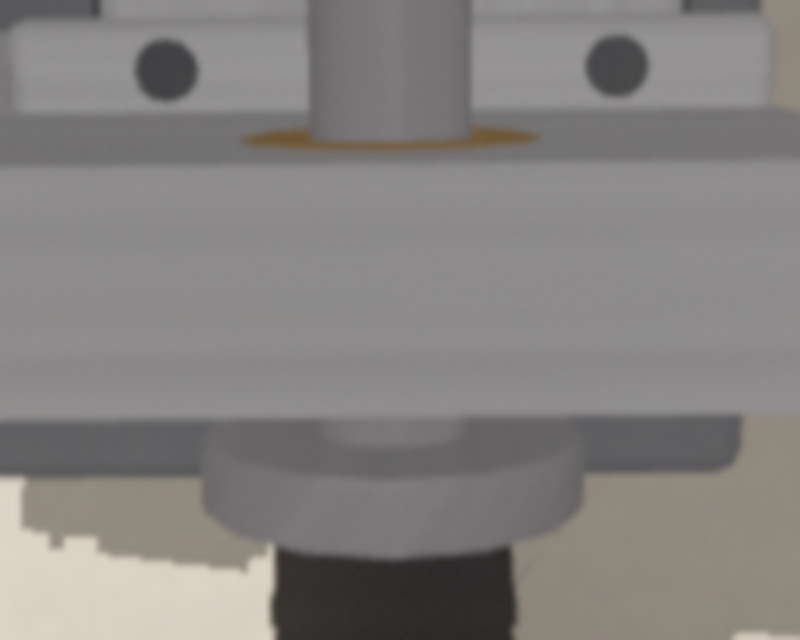

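```bash
python3 - <<'E'
from h import *
z=np.load('pics/j_cal.npz');W={k:z[k] for k in('R','t','fx','fy','cx','cy')}
e=onz(W,318,130+415/4,97.3);p=z['pos'];d=-z['rot'][:,1]
print('face along d from TCP',(e-p)@d, 'vs 36;')
r=onz(W,318,130+555/4,75.3); print('sh rear low?',(r-p)@d)
r=onz(W,318,130+478/4,75.3+15); print('sh front top',(r-p)@d)
E
```

```text
face along d from TCP 40.71460433147816 vs 36;
sh rear low? 24.17173118979752
sh front top 34.63065327230726
```

Call:
send_rows([
  {"dx": 0,"dy": -0.1,"dz": 0,"ax": 0,"ay": 0,"az": 0.0,"jaw": 1},
  {"dx": 0,"dy": 0,"dz": 0,"ax": 0,"ay": 0,"az": 0,"jaw": 1},
])

```text
time_s: 23.0
position: [562.4, 82.4, 82.3]
eef_rot: [[0.992, 0.127, -0.0], [0.127, -0.992, 0.0], [-0.0, -0.0, -1.0]]
force: [-0.7, 0.7, -0.8]
gripper_width: 17.0
```

Call:
send_rows([
  {"dx": 0,"dy": -0.05,"dz": 0,"ax": 0,"ay": 0,"az": 0.0,"jaw": 1},
  {"dx": 0,"dy": 0,"dz": 0,"ax": 0,"ay": 0,"az": 0,"jaw": 1},
])

```text
time_s: 23.2
position: [562.4, 82.9, 82.3]
eef_rot: [[0.992, 0.127, 0.0], [0.127, -0.992, 0.0], [0.0, -0.0, -1.0]]
force: [-0.7, -0.1, -1.4]
gripper_width: 17.2
```

Call:
send_rows([
  {"dx": 0,"dy": -0.05,"dz": 0,"ax": 0,"ay": 0,"az": 0.0,"jaw": 1},
  {"dx": 0,"dy": 0,"dz": 0,"ax": 0,"ay": 0,"az": 0,"jaw": 1},
])

```text
time_s: 23.4
position: [562.3, 83.3, 82.3]
eef_rot: [[0.992, 0.127, 0.0], [0.127, -0.992, 0.0], [0.0, -0.0, -1.0]]
force: [-0.3, -0.2, -0.9]
gripper_width: 16.8
```

Call:
send_rows([
  {"dx": 0,"dy": -0.05,"dz": 0,"ax": 0,"ay": 0,"az": 0.0,"jaw": 1},
  {"dx": 0,"dy": 0,"dz": 0,"ax": 0,"ay": 0,"az": 0,"jaw": 1},
])

```text
time_s: 23.6
position: [562.2, 83.8, 82.3]
eef_rot: [[0.992, 0.127, -0.0], [0.127, -0.992, 0.0], [-0.0, -0.0, -1.0]]
force: [-0.4, 0.6, -0.6]
gripper_width: 17.2
```

Call:
send_rows([
  {"dx": 0,"dy": -0.05,"dz": 0,"ax": 0,"ay": 0,"az": 0.0,"jaw": 1},
  {"dx": 0,"dy": 0,"dz": 0,"ax": 0,"ay": 0,"az": 0,"jaw": 1},
])

```text
time_s: 23.8
position: [562.1, 84.3, 82.3]
eef_rot: [[0.992, 0.127, 0.0], [0.127, -0.992, 0.0], [0.0, -0.0, -1.0]]
force: [-0.1, -0.3, -1.2]
gripper_width: 17.0
```

Call:
send_rows([
  {"dx": 0,"dy": -0.05,"dz": 0,"ax": 0,"ay": 0,"az": 0.0,"jaw": 1},
  {"dx": 0,"dy": 0,"dz": 0,"ax": 0,"ay": 0,"az": 0,"jaw": 1},
])

```text
time_s: 24.0
position: [562.1, 84.8, 82.3]
eef_rot: [[0.992, 0.127, -0.0], [0.127, -0.992, 0.0], [-0.0, -0.0, -1.0]]
force: [-0.5, -0.4, -1.5]
gripper_width: 16.9
```

Call:
send_rows([
  {"dx": 0,"dy": -0.05,"dz": 0,"ax": 0,"ay": 0,"az": 0.0,"jaw": 1},
  {"dx": 0,"dy": 0,"dz": 0,"ax": 0,"ay": 0,"az": 0,"jaw": 1},
])

```text
time_s: 24.2
position: [562.0, 85.3, 82.3]
eef_rot: [[0.992, 0.127, -0.0], [0.127, -0.992, 0.0], [-0.0, -0.0, -1.0]]
force: [1.3, -0.1, -0.9]
gripper_width: 16.8
```

```bash
python3 look.py k w;python3 - <<'E'
import cv2
s=cv2.imread('pics/k_w.png')
cv2.imwrite('pics/k_wc.png',cv2.resize(s[130:290,220:420],None,fx=4,fy=4,interpolation=cv2.INTER_CUBIC))
E
```

```text
[-0.43  0.67  0.28  2.08 -0.42  0.44  0.3 ] [562.0027  85.3071  82.3038] [[ 0.9919  0.1268 -0.    ]
 [ 0.1268 -0.9919  0.    ]
 [-0.     -0.     -1.    ]] [ 1.302  -0.1109 -0.8927] [-0.0268 -0.0249 -0.063 ] 24.2
```

View pics/k_wc.png

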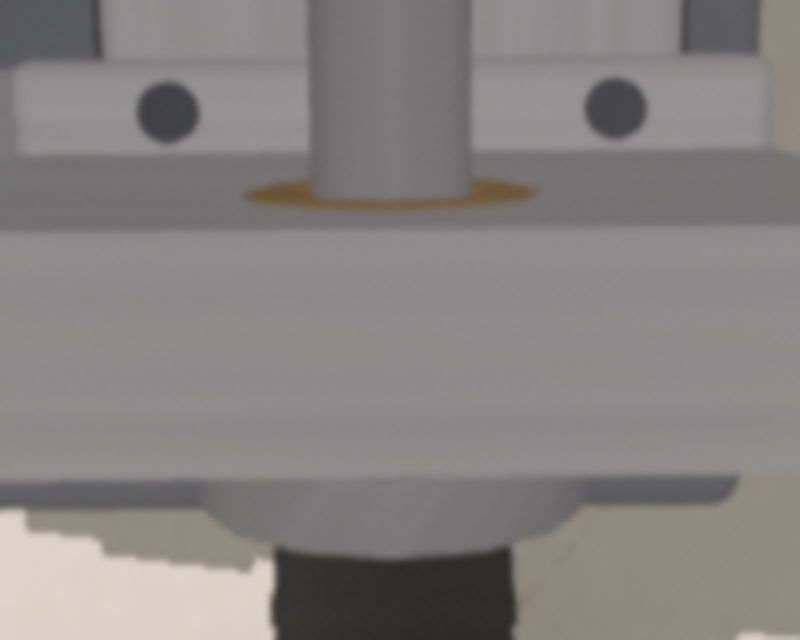

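Call:
send_rows([
  {"dx": 0,"dy": -0.05,"dz": 0,"ax": 0,"ay": 0,"az": 0.0,"jaw": 1},
  {"dx": 0,"dy": 0,"dz": 0,"ax": 0,"ay": 0,"az": 0,"jaw": 1},
])

```text
time_s: 24.45
position: [562.0, 85.8, 82.3]
eef_rot: [[0.992, 0.127, 0.0], [0.127, -0.992, 0.0], [0.0, -0.0, -1.0]]
force: [-0.6, -0.1, -1.6]
gripper_width: 16.9
```

Call:
send_rows([
  {"dx": 0,"dy": -0.05,"dz": 0,"ax": 0,"ay": 0,"az": 0.0,"jaw": 1},
  {"dx": 0,"dy": 0,"dz": 0,"ax": 0,"ay": 0,"az": 0,"jaw": 1},
])

```text
time_s: 24.65
position: [561.9, 86.3, 82.3]
eef_rot: [[0.992, 0.127, -0.0], [0.127, -0.992, 0.0], [0.0, -0.0, -1.0]]
force: [-0.3, -0.4, -1.4]
gripper_width: 16.8
```

Call:
send_rows([
  {"dx": 0,"dy": -0.05,"dz": 0,"ax": 0,"ay": 0,"az": 0.0,"jaw": 1},
  {"dx": 0,"dy": 0,"dz": 0,"ax": 0,"ay": 0,"az": 0,"jaw": 1},
])

```text
time_s: 24.85
position: [561.8, 86.8, 82.3]
eef_rot: [[0.992, 0.127, -0.0], [0.127, -0.992, 0.0], [0.0, -0.0, -1.0]]
force: [-0.1, 0.9, -0.9]
gripper_width: 16.7
```

Call:
send_rows([
  {"dx": 0,"dy": -0.04,"dz": 0,"ax": 0,"ay": 0,"az": 0.0,"jaw": 1},
  {"dx": 0,"dy": 0,"dz": 0,"ax": 0,"ay": 0,"az": 0,"jaw": 1},
])

```text
time_s: 25.05
position: [561.8, 87.2, 82.3]
eef_rot: [[0.992, 0.127, 0.0], [0.127, -0.992, 0.0], [0.0, -0.0, -1.0]]
force: [0.5, 0.3, -0.0]
gripper_width: 16.9
```

Call:
send_rows([
  {"dx": 0,"dy": -0.04,"dz": 0,"ax": 0,"ay": 0,"az": 0.0,"jaw": 1},
  {"dx": 0,"dy": 0,"dz": 0,"ax": 0,"ay": 0,"az": 0,"jaw": 1},
])

```text
time_s: 25.25
position: [561.8, 87.3, 82.4]
eef_rot: [[0.992, 0.127, 0.0], [0.127, -0.992, -0.0], [0.0, 0.0, -1.0]]
force: [-0.1, 0.4, -1.3]
gripper_width: 16.7
```

Call:
send_rows([
  {"dx": 0,"dy": -0.04,"dz": 0,"ax": 0,"ay": 0,"az": 0.0,"jaw": 1},
  {"dx": 0,"dy": 0,"dz": 0,"ax": 0,"ay": 0,"az": 0,"jaw": 1},
])

```text
time_s: 25.45
position: [561.8, 87.4, 82.3]
eef_rot: [[0.992, 0.126, 0.0], [0.126, -0.992, -0.001], [0.0, 0.001, -1.0]]
force: [0.6, -1.7, -0.9]
gripper_width: 17.2
```

Call:
send_rows([
  {"dx": 0,"dy": -0.04,"dz": 0,"ax": 0,"ay": 0,"az": 0.0,"jaw": 1},
  {"dx": 0,"dy": 0,"dz": 0,"ax": 0,"ay": 0,"az": 0,"jaw": 1},
])

```text
time_s: 25.65
position: [561.7, 87.4, 82.3]
eef_rot: [[0.992, 0.126, 0.0], [0.126, -0.992, -0.001], [0.0, 0.001, -1.0]]
force: [-0.4, -3.6, -0.8]
gripper_width: 16.6
```

```bash
python3 look.py l ws;python3 - <<'E'
import cv2
s=cv2.imread('pics/l_w.png')
cv2.imwrite('pics/l_wc.png',cv2.resize(s[130:290,220:420],None,fx=4,fy=4,interpolation=cv2.INTER_CUBIC))
E
```

```text
[-0.44  0.67  0.28  2.08 -0.42  0.44  0.3 ] [561.7426  87.3914  82.3181] [[ 0.992   0.1261  0.0003]
 [ 0.1261 -0.992  -0.001 ]
 [ 0.0002  0.0011 -1.    ]] [-0.4365 -3.6461 -0.7839] [-0.6265  0.0142  0.0128] 25.65
```

View pics/l_wc.png

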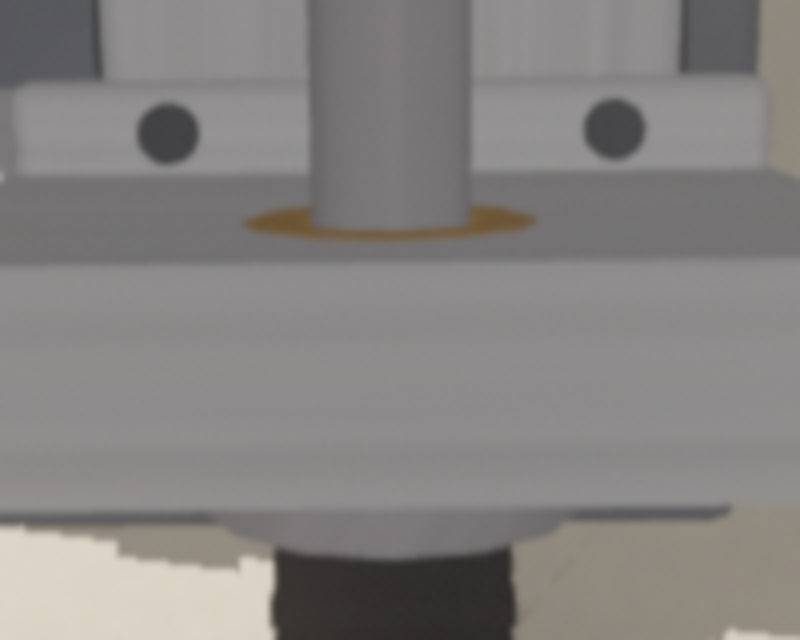

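Call:
send_rows([
  {"dx": 0,"dy": 0,"dz": 0,"ax": 0,"ay": 0,"az": 0,"jaw": 0.7},
  {"dx": 0,"dy": 0,"dz": 0,"ax": 0,"ay": 0,"az": 0,"jaw": 0.6},
  {"dx": 0,"dy": 0,"dz": 0,"ax": 0,"ay": 0,"az": 0,"jaw": 0.45},
  {"dx": 0,"dy": 0,"dz": 0,"ax": 0,"ay": 0,"az": 0,"jaw": 0.4},
  {"dx": 0,"dy": 0,"dz": 0,"ax": 0,"ay": 0,"az": 0,"jaw": 0.4},
], newtons=20)

```text
time_s: 26.25
position: [561.6, 88.7, 82.4]
eef_rot: [[0.992, 0.127, 0.0], [0.127, -0.992, 0.0], [0.0, -0.0, -1.0]]
force: [-0.2, -0.3, 0.8]
gripper_width: 51.3
```

```bash
python3 look.py m ws
```

```text
[-0.44  0.67  0.28  2.08 -0.42  0.44  0.3 ] [561.6422  88.7178  82.3564] [[ 0.9919  0.1271  0.    ]
 [ 0.1271 -0.9919  0.0004]
 [ 0.0001 -0.0004 -1.    ]] [-0.2016 -0.2717  0.7575] [-0.0662  0.0427  0.0308] 26.25
```

View pics/m_w.png

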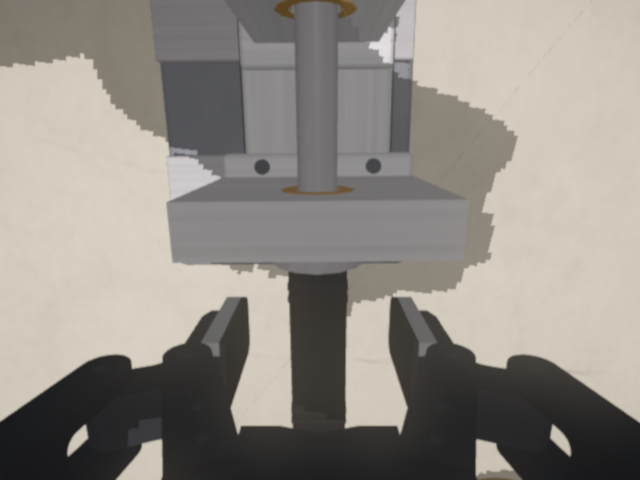

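Call:
send_rows([
  {"dx": 0,"dy": 0,"dz": -0.5,"ax": 0,"ay": 0,"az": 0,"jaw": 0.4},
  {"dx": 0,"dy": 0,"dz": -1.5,"ax": 0,"ay": 0,"az": 0,"jaw": 0.4},
  {"dx": 0,"dy": 0,"dz": -2.5,"ax": 0,"ay": 0,"az": 0,"jaw": 0.4},
  {"dx": 0,"dy": 1,"dz": -3,"ax": 0,"ay": 0,"az": 0,"jaw": 0.4},
  {"dx": 0,"dy": 2,"dz": -3,"ax": 0,"ay": 0,"az": 0,"jaw": 0.4},
  {"dx": 0,"dy": 3,"dz": -3,"ax": 0,"ay": 0,"az": 0,"jaw": 0.4},
  {"dx": 0,"dy": 3,"dz": -2,"ax": 0,"ay": 0,"az": 0,"jaw": 0.4},
  {"dx": 0,"dy": 3,"dz": 0,"ax": 0,"ay": 0,"az": 0,"jaw": 0.4},
  {"dx": 0,"dy": 0,"dz": 0,"ax": 0,"ay": 0,"az": 0,"jaw": 0.4},
])

```text
time_s: 27.25
position: [577.5, -36.8, 240.2]
eef_rot: [[0.993, 0.119, 0.005], [0.119, -0.993, -0.003], [0.004, 0.003, -1.0]]
force: [-0.5, -0.6, -0.1]
gripper_width: 51.0
```

```bash
python3 look.py n wst; python3 - <<'E'
import cv2
s=cv2.imread('pics/n_s.png')
cv2.imwrite('pics/n_sc.png',cv2.resize(s[200:300,180:310],None,fx=6,fy=6,interpolation=cv2.INTER_CUBIC))
E
```

```text
[-0.34  0.46  0.44  1.98 -0.28  0.76  0.38] [577.493  -36.816  240.2018] [[ 0.9929  0.1187  0.0047]
 [ 0.1187 -0.9929 -0.003 ]
 [ 0.0043  0.0035 -1.    ]] [-0.4952 -0.5807 -0.074 ] [ 0.0478  0.0352 -0.0116] 27.25
```

View pics/n_w.png

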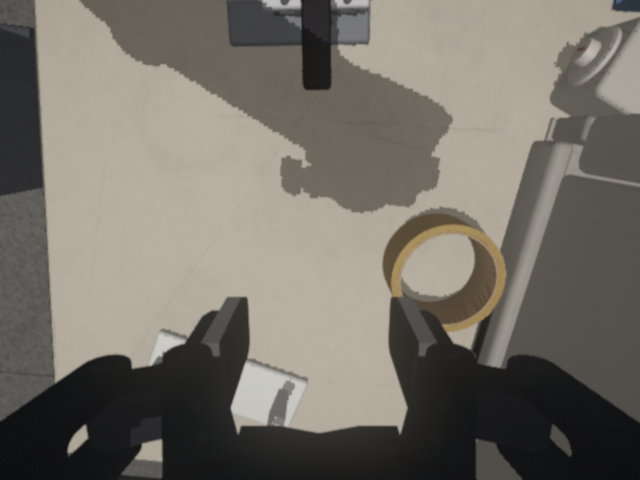

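View pics/n_sc.png

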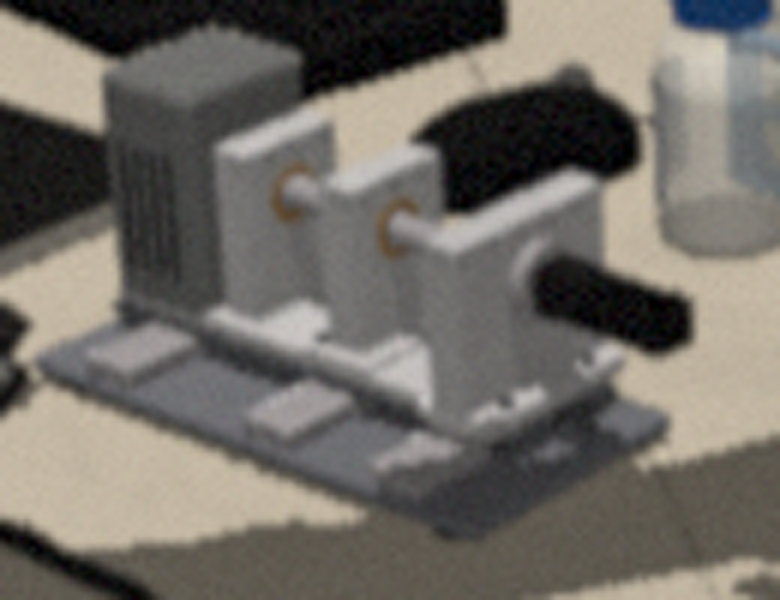

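View pics/n_t.png

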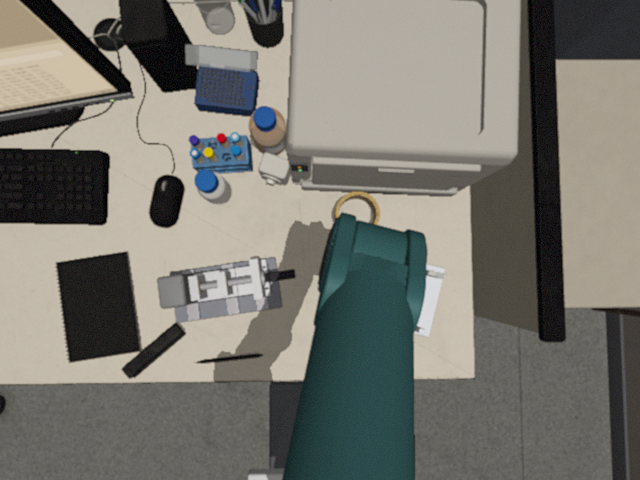

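Call:
send_rows([
  {"dx": 0,"dy": 0,"dz": 0,"ax": 0,"ay": 0,"az": 0,"jaw": 0.4},
  {"dx": 0,"dy": 0,"dz": 0,"ax": 0,"ay": 0,"az": 0,"jaw": 0.4},
  {"dx": 0,"dy": 0,"dz": 0,"ax": 0,"ay": 0,"az": 0,"jaw": 0.4},
])

```text
time_s: 27.7
position: [576.7, -29.7, 237.0]
eef_rot: [[0.992, 0.128, -0.001], [0.128, -0.992, 0.0], [-0.001, -0.0, -1.0]]
force: [-1.0, 0.0, 0.7]
gripper_width: 51.4
```

```bash
python3 -c "
from rig import close_job
print(close_job())"
```

```text
the job is handed in; nothing more can be done
None
```

The spindle is back in the drive unit, nose first through all three bearing blocks, with its shoulder against the face of the first block. I let go of it, backed the gripper clear and handed the job in at about 28 s.

- **Insertion:** I corrected the sideways position from the pictures by about 3 mm before the nose reached the block. After that it went through all three holes in small steps, with no force reading over about 1.5 N.
- **Seating:** At the end the arm stopped moving forward and the push-back rose to about 3.6 N, well under the 25 N limit, so I took the shoulder as seated and opened the fingers.
- **Last pictures:** They show the shoulder flush, the shaft through all three brass bushes, and the cradle empty. The tape, bottle and timer look unmoved. The gripper was clear, with force near zero.
- **Disagreements:**
  - My position estimate put contact about 3–4 mm earlier than it happened, so I relied on the force reading and the pictures instead.
  - When the fingers opened, the tool crept forward about 1.3 mm without touching anything.
  - The final check pictures were taken about 0.4 s before hand-in, while the arm was still settling by a few mm.

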